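# Leak check of a small vacuum chamber with a leak pen

### The arm

A 6-joint arm with a two-finger parallel gripper is mounted at the origin on a cart in front of the work surface, level with it; the furniture and walls round the work are solid. World frame = base frame: x ahead of the robot, y to its left, z up, the work surface at z = 0. Lengths are in m, angles in rad, forces in N, time in s.
With the tool pointing down it reaches from about 0.3 to 0.775 m from the base axis. Payload 14.6 kg.
Tool frame: the origin (TCP) lies at the very end of the fingers, on their centre line; the grasp point (between the pads) lies 19 mm behind it; z points along the fingers, y is the line along which they close (so a half turn about z gives the same grasp; the last joint's range is limited). The gripper opens to 94 mm and grips with 3 to 60 N. Pads are 16 mm wide; open, the fingers measure 119 mm over their backs; the gripper's body (75 mm by 177 mm) begins 78 mm behind the grasp point.
Start: joints at [1.214, 0.3, 1.521, -0, 1.321, -0.067], TCP at [0.157, 0.527, 0.205] pointing down, gripper open.
Joint ranges: [-3.03, 3.03], [-0.79, 2.21], [0.23, 2.52], [-1.04, 4.18], [0, 3.07], [-2.55, 2.55]. Speed limits (rad/s): [2.22, 2.22, 2.57, 3.14, 3.14, 3.14].

### API

Orientations are given as [roll, pitch, yaw] about the fixed x, y, z axes, in that order (R = Rz(yaw) Ry(pitch) Rx(roll)).
In Python, from station import ctrl, camera, camera_info, finder gives the robot as it stands.
- The arm moves only by the tool carry_out, never from a script. Its argument "motion" is a list of rows, each a list of 2 entries, a list of its own where there are three numbers: the shift along the tool's x, y, z as a fraction of full scale, then the turn about the tool's z as a fraction of full scale. A call has 1 to 12 rows; each row is the pose to reach, as a shift and turn from the pose commanded when the call began, along the tool's axes at that moment, turning the shorter way round; what a row does not reach only later rows make up. Full scale, the value 1, is 200 mm for a shift and 360 degrees for a turn. A row lasts 1/10 s, in which the tool goes at most 50 mm and 8.59 degrees, less where a joint would pass 70% of its speed; a pose out of reach is approached as far as the arm can. A call with a number of a shift or a turn outside -1 to 1 is refused whole. A call with a gripper value outside its range is refused whole. "hand" is the closure, from -1 (fully open) to 1 (shut), set as the call begins (left out, the last holds). The fingers move at their own pace and stop on an object; "force" is the grip in N (left out, the last holds). Time passes only in rows, so rows that repeat a pose let the fingers close. It gives the time, the measured TCP pose, the force, the opening and the grip force at its end, in the units of the state.
- ctrl.get_obs(): the state, without advancing time (a new reading comes with each control period).
- camera(name): name is "side" or "top" or "wrist"; returns (picture, depth): 480x640x3 uint8, blue, green, red; 480x640 float32, m along the optical axis (not along the pixel's ray), 0 where there is no reading.
- camera_info(name): a dict with "camera_matrix" (3x3 intrinsics, pixels), "origin" and "attitude" of the camera in the world. Camera axes: x right, y down, z forward; pixel columns grow to the right and rows downward; lengths in m; the calibration is good to about 2 mm. A picture is of the moment at which its call begins: read the wrist's pose just before it. camera_info takes no time and is no camera call; for the wrist camera it gives the pose at the moment of the call.
- ctrl.hand_in(): hands the job in; it is judged then, once.
Trained networks look in the newest picture that a camera, given by its name, has taken for a name from the list of things; names that differ only in an ending like _2 or _b are one class to them, and where a whole thing is asked for, a point or a joint stands for the part that bears it (a point fixed in the world has none). Each returns a list of dicts, best first, with "conf" (0 to 1); they miss things now and then, are a little off and sometimes report something else, mostly with a low value. They report only what shows in the picture. A call takes as long as a camera call. They do not tell look-alikes from the thing itself.
- finder.boxes_of(camera, query): "location" ([column, row] in pixels, amid what is visible of it).
- finder.cut_out(camera, query): "mask" (480x640 bool, what is visible of it) and "location" ([column, row] in pixels, amid what is visible of it).
- finder.pinpoint(camera, query): "location" ([column, row] in pixels: a listed point, or the origin of a listed thing).
The state is a dict: "time_s": time; "qpos": joint angles; "joint_vel": joint speeds; "tau": joint torques, N m; "ee_pos": TCP position; "eef_rot": TCP orientation; "force": force on the tool from outside, world axes, zero at the start; "moment": the same for the moment, N m; "grip_width": finger opening in m; "grip_force": force on a finger pad.
Only numpy, scipy, OpenCV 4.12 (cv2) and the standard library are available. Lean on these libraries where they do the work, as an engineer would, in place of code of your own. Each camera call takes 0.05 s, during which the arm holds its last target. There are 200 camera calls.

### The job

Get the small vacuum chamber ready and check its foot joint for leaks: set the lid gently on the tube so that it lies flat and central, and shut the vent valve by turning its lever crosswise to the pipe as far as it goes. Then draw the leak pen from its slanted holster and lead its tip slowly, about 2 cm a second, along the joint between the tube's foot and the base plate, from the left clamp round the front to the right clamp, keeping the tip within about a centimetre of the joint without pressing on it. Slide the pen back into its holster down to the collar and leave the other things on the bench alone.

Things in the scene. Friction and masses are not known exactly. Their poses are not given: they have to be found in the camera images.
- vacuum_chamber: Small vacuum chamber, fixed. Origin on the bench under the tube's axis, z up; front is -x (towards the robot), left is +y. Aluminium base plate 200 x 200 mm, top at z = 28 mm; on it a black gasket ring 3 mm thick; on that a clear acrylic tube: foot flange 140 mm across, z = 31 to 41 mm, tube 112 mm outside, 100 inside, to z = 133 mm. Round gauge at x = 0, y = -130 mm, top z = 99 mm.
- vent_lever (a joint): Angle of the vent valve's lever, 0 to 1.571 rad. 0: in line with the vent pipe, pointing to the chamber's +y (open); 1.571: across the pipe, pointing to the chamber's -x, against its stop (shut). Grows counter-clockwise seen from above. It turns about the vertical line x = 0, y = 150 mm of the chamber, needs about 0.12 N m and stays where it is left. Starts between 0 and 0.35.
- lever_end (a point): Outer end of the vent lever, 77 mm from its pivot, at mid-height. The black grip is 15 mm wide and 11 mm thick, from 25 to 77 mm from the pivot, z = 44.5 to 55.5 mm above the bench; a brass pipe (top at z = 32 mm) lies below it.
- tube_rim (a point): Centre of the tube's open mouth, at the height of the rim (133 mm above the bench).
- joint_left (a point): Start of the stretch to check: point of the joint 48 degrees left of the chamber's front, just before the left front clamp. Both front clamps are steel, 15 mm wide, 60 degrees left and right of the front, at radius 62 to 92 mm, up to z = 53 mm. The joint is the circle of radius 70 mm about the tube's axis, z = 28 to 31 mm, where the foot flange and gasket meet the base plate.
- joint_middle (a point): Point of the joint at the chamber's front. The lid, once on, stands 30 mm out over the joint all round, 105 mm above the plate, so the pen reaches the joint only while it leans outwards, about 20 degrees or more from vertical.
- joint_right (a point): End of the stretch to check: point of the joint 48 degrees right of the front, just before the right front clamp.
- chamber_lid: Loose clear acrylic lid, 0.35 to 0.7 kg, knob up on the bench. Origin at the centre of its underside, z up. Spigot 91 mm across, z = 0 to 7 mm; disc 200 mm across, z = 7 to 19 mm; black knob 32 mm across, z = 33 to 53 mm (top 56 mm). The spigot enters the tube with 4.5 mm to spare all round; seated, the disc rests on the rim and the origin lies 126 mm above the bench.
- leak_pen: Loose cordless leak pen, straight, round, 165 mm long, 0.05 to 0.1 kg. Origin at the end of its nozzle (the tip); z runs along the pen from tip to butt. Nozzle 7 mm across to z = 30 mm, cone to 55 mm, grey barrel 22 mm across from 55 to 158 mm, stop collar 33 mm across from 84 to 89 mm. It starts in the holster with the part above the collar standing out.
- pen_stand: Steel pen stand, fixed: base 120 x 90 x 14 mm, origin at the centre of its underside. It carries the holster, which leans to the stand's own -x, roughly towards the robot.
- holster: Slanted holster on the stand, a tube 28 mm inside, 34 mm outside, 100 mm deep. Origin at the centre of its mouth, 117 mm above the bench; z points out of the mouth along the tube, 30 degrees from vertical, leaning to the stand's -x. The pen sits in it tip down, collar on the mouth, tip 84 mm below the mouth.
- pen_home (a point): Point on the holster's axis 84 mm below its mouth, where the pen's tip belongs.
- petri_dish: Bystander: petri dish, 61 mm across, 15 mm high. Origin under its centre.
- slide_box: Bystander: dark green slide box, 90 x 105 x 35 mm. Origin under its centre.
- forceps: Bystander: steel artery forceps, 47 x 130 x 6 mm, lying flat. Origin under its centre.
Not all that is in view belongs to the job. There is more than one size of the chamber_lid; the one meant has the size given above.

How it is judged:
By the outcome, as a careful person would: the job done as asked, in the order asked, and still so for the second after the job is handed in, with the robot touching nothing.
It also fails if it takes over 72 s, if anything falls off the work surface, if the arm or the gripper's body presses on something with over 40 N, if the wrist force passes 120 N, or if a joint passes its speed limit or range.

## Working session

There is one attempt and no reset: what is moved stays moved. The work goes in short steps, Python scripts to look and compute and a tool call to move; the robot and the scene stay as the last step left them, time stands still between calls to the robot, and variables do not carry over. Pictures are saved under pics/ and viewed, at most 10 in all, crops included, and the job is handed in when it is done.

Besides the shell and the picture viewer there is one more tool, called after ">>>" as name(argument=value, ...), one argument or row to a line, values as JSON. carry_out: Moves the arm, as the interface text tells. Its arguments: {"type":"object","properties":{"motion":{"type":"array","items":{"type":"array"}},"hand":{"type":"number"},"force":{"type":"number"}},"required":["motion"]}

```bash
ls; mkdir -p pics; cat > h.py <<'E'
import numpy as np, cv2, sys
from station import ctrl, camera, camera_info, finder
from scipy.spatial.transform import Rotation as Ro
np.set_printoptions(precision=4, suppress=True)
def info(n):
    i=camera_info(n); A=np.array(i["attitude"]); return np.array(i["camera_matrix"]),np.array(i["origin"]),i["attitude"]
E
python3 - <<'E'
from h import *
for n in ("side","top","wrist"):
    p,d=camera(n); cv2.imwrite(f"pics/{n}0.png",p); np.save(f"{n}0.npy",d); print(n,camera_info(n))
    for q in ["vacuum_chamber","lever_end","tube_rim","joint_middle","chamber_lid","leak_pen","holster","pen_home","pen_stand"]:
        print(q,[(round(r["conf"],2),np.round(r["location"],1).tolist()) for r in finder.pinpoint(n,q)][:3])
print(ctrl.get_obs())
E
```

```text
pics
side {'camera_matrix': array([[475.6404,   0.    , 314.0505],
       [  0.    , 475.6404, 238.3879],
       [  0.    ,   0.    ,   1.    ]]), 'origin': array([0.5753, 1.1054, 1.0402]), 'attitude': array([-2.215 , -0.0056,  3.1056])}
vacuum_chamber [(0.71, [274.8, 287.0])]
lever_end [(0.59, [287.9, 327.0])]
tube_rim [(0.95, [275.3, 256.1])]
joint_middle [(0.96, [298.0, 280.1]), (0.27, [290.0, 268.9])]
chamber_lid [(0.72, [310.6, 191.4]), (0.67, [305.9, 224.4])]
leak_pen []
holster [(0.66, [312.2, 348.0])]
pen_home [(0.54, [303.3, 365.7])]
pen_stand [(0.58, [306.8, 377.0])]
top {'camera_matrix': array([[489.9874,   0.    , 324.9966],
       [  0.    , 489.9874, 243.0234],
       [  0.    ,   0.    ,   1.    ]]), 'origin': array([ 0.3301, -0.1351,  1.5468]), 'attitude': array([-2.9928,  0.0271, -1.5981])}
vacuum_chamber [(0.86, [302.3, 216.6]), (0.32, [239.6, 296.6]), (0.17, [190.4, 244.4])]
lever_end [(0.44, [233.1, 231.6])]
tube_rim [(0.72, [299.6, 202.4])]
joint_middle [(0.8, [302.1, 236.2])]
chamber_lid [(0.88, [408.6, 240.7]), (0.64, [494.3, 249.4])]
leak_pen [(0.74, [189.3, 2
[... 261 characters left out ...]
   1.    ]]), 'origin': array([0.0902, 0.5475, 0.3846]), 'attitude': array([ 2.8991, -0.0005,  1.281 ])}
vacuum_chamber []
lever_end []
tube_rim []
joint_middle []
chamber_lid []
leak_pen []
holster []
pen_home []
pen_stand []
{'time_s': 1.5, 'qpos': array([ 1.2144,  0.2999,  1.521 , -0.    ,  1.3207, -0.0666]), 'joint_vel': array([ 0.0008,  0.0017,  0.0006, -0.0013, -0.0011, -0.0007]), 'tau': array([ -0.0002, -53.1658, -35.2915,   0.0709,   0.0213,   0.    ]), 'ee_pos': array([0.1572, 0.5271, 0.2054]), 'eef_rot': array([-3.1416,  0.    ,  2.8518]), 'force': array([-0.2988,  0.1381,  0.4899]), 'moment': array([-0.027 ,  0.0285,  0.0048]), 'grip_force': 0.0, 'grip_width': 0.09410313639154204}
```

View pictures.

View pics/top0.png

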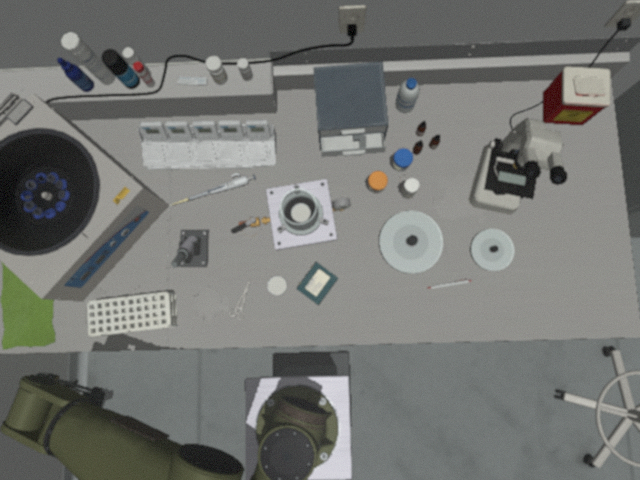

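View pics/side0.png

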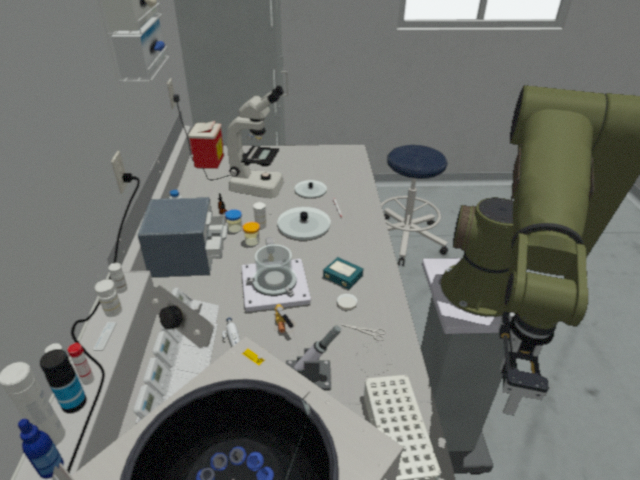

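```bash
cat >> h.py <<'E'
def cam(n):
    i=camera_info(n); return np.array(i["camera_matrix"]),np.array(i["origin"]),Ro.from_euler('xyz',i["attitude"]).as_matrix()
def ray(c,uv):
    K,o,R=c; v=R@np.linalg.inv(K)@np.array([uv[0],uv[1],1.]); return o,v/np.linalg.norm(v)
def tri(obs):
    A=np.zeros((3,3));b=np.zeros(3);L=[]
    for c,uv in obs:
        o,v=ray(c,uv);P=np.eye(3)-np.outer(v,v);A+=P;b+=P@o;L.append((P,o))
    x=np.linalg.solve(A,b); return x,max(np.linalg.norm(P@(x-o)) for P,o in L)
def proj(c,X):
    K,o,R=c; p=(np.atleast_2d(X)-o)@R@K.T; return p[:,:2]/p[:,2:]
def atz(c,uv,z):
    o,v=ray(c,uv); return o+v*(z-o[2])/v[2]
def cloud(c,d):
    K,o,R=c; v,u=np.mgrid[:480,:640]; p=np.stack([(u-K[0,2])/K[0,0]*d,(v-K[1,2])/K[1,1]*d,d],-1); return p@R.T+o
E
python3 - <<'E'
from h import *
T,S=cam("top"),cam("side")
P={"chamber":([302.3,216.6],[274.8,287]),"rim":([299.6,202.4],[275.3,256.1]),"jm":([302.1,236.2],[298,280.1]),"lid":([408.6,240.7],[305.9,224.4]),"lid2":([494.3,249.4],[310.6,191.4]),"holster":([180.6,253.7],[312.2,348]),"home":([190.5,242.5],[303.3,365.7]),"stand":([195.3,249.4],[306.8,377]),"lever":([233.1,231.6],[287.9,327])}
for k,(a,b) in P.items(): print(k,*tri([(T,a),(S,b)]))
t=cv2.imread("pics/top0.png"); d=np.load("top0.npy"); C=cloud(T,d)
# lid disc
for nm,(u,v) in {"big":(408,241),"small":(494,249)}.items():
    w=C[v-50:v+50,u-50:u+50].reshape(-1,3); m=(w[:,2]>.010)&(w[:,2]<.03); q=w[m]
    (x,y),r=cv2.minEnclosingCircle(q[:,:2].astype(np.float32)); print(nm,x,y,r,np.median(q[:,2]),q[:,:2].mean(0))
    w2=w[(w[:,2]>.045)]; print("knob",w2.mean(0),w2[:,2].max(),len(w2))
# plate
u,v=302,214; w=C[v-50:v+50,u-60:u+60].reshape(-1,3); q=w[(abs(w[:,2]-.028)<.006)]; print("plate",cv2.minAreaRect(q[:,:2].astype(np.float32)),len(q))
a=cv2.resize(t[170:290,360:540],None,fx=4,fy=4,interpolation=2)[:, :]
b=cv2.resize(t[170:280,150:350],None,fx=4,fy=4,interpolation=2)
cv2.imwrite("pics/lids.png",a);cv2.imwrite("pics/ch.png",b)
E
```

```text
chamber [ 0.6539 -0.0284 -0.0055] 0.0011668185957092409
rim [ 0.6581 -0.0291  0.1255] 0.010545123138270683
jm [ 0.5818 -0.0281  0.0234] 0.0018796195308144273
lid [ 0.5544 -0.3637  0.0045] 0.007178101136519836
lid2 [ 0.5248 -0.6387 -0.0186] 0.0035823178327552166
holster [0.5371 0.3271 0.1131] 0.009612139049488102
home [0.5706 0.3211 0.0407] 0.001394279424810843
stand [ 0.5586  0.3198 -0.009 ] 0.001719761312881593
lever [0.6063 0.1867 0.0394] 0.0037242001944192784
big 0.5685252547264099 -0.3632345199584961 0.2066630721092224 0.019790000773965866 [ 0.5552 -0.3673]
knob [ 0.5472 -0.3135  0.397 ] 1.54679590604536 182
small 0.53470778465271 -0.624072253704071 0.19213047623634338 0.014248401584496362 [ 0.5351 -0.6183]
knob [ 0.6213 -0.5834  0.2466] 1.54679590604536 313
plate ((0.6389925479888916, 0.011298701167106628), (0.3241787552833557, 0.268964558839798), 84.84156799316406) 2325
```

View pics/lids.png

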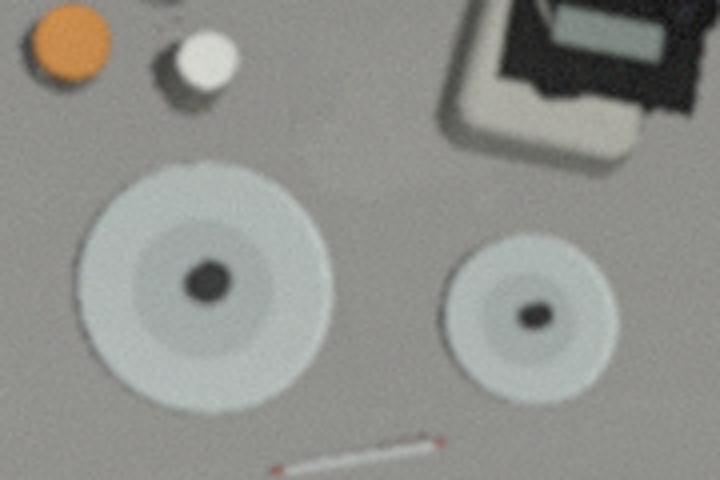

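View pics/ch.png

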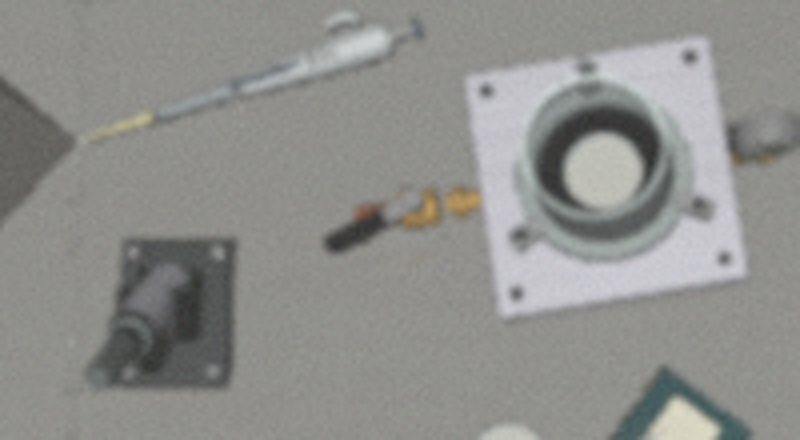

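```bash
python3 - <<'E'
from h import *
T=cam("top")
cr=[(467,75),(708,38),(745,275),(503,318)]
W=np.array([atz(T,(x/4+150,y/4+170),.028) for x,y in cr]); print(W,W.mean(0))
# left edge mid - right edge mid = +y
yv=(W[0]+W[3]-W[1]-W[2]);print("yaw",np.arctan2(-yv[0],yv[1]),np.linalg.norm(W-np.roll(W,1,0),axis=1))
print("lidc",atz(T,(360+205.5/4,170+286/4),.019),"knob",atz(T,(360+208/4,170+282/4),.056))
print("lever grip ends",atz(T,(150+332/4,170+243/4),.055),atz(T,(150+382/4,170+222/4),.055),"pivot",atz(T,(150+405/4,170+208/4),.055))
print("butt",atz(T,(150+97/4,170+375/4),.18),"mouth",atz(T,(150+140/4,170+330/4),.117))
s=[(122,238),(237,238),(230,387),(110,385)]
print("stand",np.array([atz(T,(x/4+150,y/4+170),.014) for x,y in s]))
o=ctrl.get_obs(); e=Ro.from_euler('xyz',o['eef_rot']).as_matrix(); print(e, o['ee_pos'],o['time_s'])
K,c,R=cam("wrist"); print("cam in tool",e.T@(c-o['ee_pos']),e.T@R)
E
```

```text
[[ 0.7403  0.0814  0.028 ]
 [ 0.7641 -0.1122  0.028 ]
 [ 0.5714 -0.1358  0.028 ]
 [ 0.5433  0.0549  0.028 ]] [ 0.6548 -0.0279  0.028 ]
yaw 0.1341631205050417 [0.1988 0.195  0.1941 0.1928]
lidc [ 0.5566 -0.3713  0.019 ] knob [ 0.5542 -0.3676  0.056 ]
lever grip ends [0.6024 0.184  0.055 ] [0.6178 0.145  0.055 ] pivot [0.6283 0.127  0.055 ]
butt [0.4902 0.3242 0.18  ] mouth [0.5302 0.3138 0.117 ]
stand [[0.6194 0.3618 0.014 ]
 [0.6164 0.2691 0.014 ]
 [0.4969 0.2738 0.014 ]
 [0.5014 0.3694 0.014 ]]
[[-0.9583  0.2857 -0.    ]
 [ 0.2857  0.9583 -0.    ]
 [-0.     -0.     -1.    ]] [0.1572 0.5271 0.2054] 1.5
cam in tool [ 0.07    0.0005 -0.1792] [[-0.0001 -0.9707 -0.2402]
 [ 1.     -0.0002  0.0005]
 [-0.0005 -0.2402  0.9707]]
```

```bash
cat >> h.py <<'E'
def plan(wps,start=None):
    """wps: (x,y,z,yaw) world; prints tool-frame fractions for each leg from the one before"""
    o=ctrl.get_obs(); p=np.array(o['ee_pos']); y=o['eef_rot'][2]
    print("t",round(o['time_s'],2),"pos",p,"yaw",round(y,4),"rp",o['eef_rot'][:2],"F",o['force'],"w",round(o['grip_width'],4),"gf",o['grip_force'],"q6",round(o['qpos'][5],2))
    for w in wps:
        R=Ro.from_euler('xyz',[np.pi,0,y]).as_matrix(); q=np.array(w[:3]); s=R.T@(q-p)/.2
        t=-((w[3]-y+np.pi)%(2*np.pi)-np.pi)/(2*np.pi)
        print(w,"->",s,"turn",round(t,4),"rows>=",int(np.ceil(max(np.linalg.norm(q-p)/.05,abs(t)*360/8.59)-1e-6)))
        p,y=q,w[3]
E
python3 - <<'E'
from h import *
plan([(.2566,.3029,.205,2.0),(.3561,.0786,.205,1.3),(.455,-.1457,.205,.65),(.555,-.37,.205,0)])
E
```

```text
t 1.5 pos [0.1572 0.5271 0.2054] yaw 2.8518 rp [-3.1416  0.    ] F [-0.2988  0.1381  0.4899] w 0.0941 gf 0.0 q6 -0.07
(0.2566, 0.3029, 0.205, 2.0) -> [-0.7967 -0.932   0.0021] turn 0.1356 rows>= 6
(0.3561, 0.0786, 0.205, 1.3) -> [-1.2268 -0.0143 -0.    ] turn 0.1114 rows>= 5
(0.455, -0.1457, 0.205, 0.65) -> [-0.9484  0.7765  0.    ] turn 0.1035 rows>= 5
(0.555, -0.37, 0.205, 0) -> [-0.2807  1.1954  0.    ] turn 0.1035 rows>= 5
```

>>> carry_out(
  motion=[
    [[-0.8,-0.93,0],0.1356],
    [[-0.8,-0.93,0],0.1356],
    [[-0.8,-0.93,0],0.1356],
    [[-0.8,-0.93,0],0.1356],
    [[-0.8,-0.93,0],0.1356],
    [[-0.8,-0.93,0],0.1356],
  ],
  hand=-1,
)

```text
time_s: 2.1
ee_pos: [0.2588, 0.2998, 0.2058]
eef_rot: [3.141, 0.0, 1.99]
force: [0.4, 0.4, -1.4]
grip_width: 0.0942
grip_force: 0.0
```

>>> carry_out(
  motion=[
    [[-1,0,0],0.1114],
    [[-1,0,0],0.1114],
    [[-1,0,0],0.1114],
    [[-1,0,0],0.1114],
    [[-1,0,0],0.1114],
  ],
)

```text
time_s: 2.6
ee_pos: [0.3423, 0.1166, 0.2057]
eef_rot: [3.141, 0.0, 1.286]
force: [-1.2, 0.7, -0.7]
grip_width: 0.0943
grip_force: 0.0
```

```bash
python3 - <<'E'
from h import *
plan([(.44,-.09,.205,.65),(.52,-.25,.205,.2),(.555,-.37,.205,0)])
E
```

```text
t 2.6 pos [0.3423 0.1166 0.2057] yaw 1.2862 rp [3.1406 0.0003] F [-1.2407  0.6841 -0.7033] w 0.0943 gf 0.0 q6 0.51
(0.44, -0.09, 0.205, 0.65) -> [-0.8543  0.7591  0.0034] turn 0.1013 rows>= 5
(0.52, -0.25, 0.205, 0.2) -> [-0.1657  0.8789  0.    ] turn 0.0716 rows>= 4
(0.555, -0.37, 0.205, 0) -> [0.0523 0.6228 0.    ] turn 0.0318 rows>= 3
```

>>> carry_out(
  motion=[
    [[-0.85,0.76,0],0.1013],
    [[-0.85,0.76,0],0.1013],
    [[-0.85,0.76,0],0.1013],
    [[-0.85,0.76,0],0.1013],
    [[-0.85,0.76,0],0.1013],
  ],
)

```text
time_s: 3.1
ee_pos: [0.4423, -0.0863, 0.2054]
eef_rot: [3.141, 0.0, 0.656]
force: [0.4, 1.0, 0.3]
grip_width: 0.0939
grip_force: 0.0
```

>>> carry_out(
  motion=[
    [[-0.17,0.88,0],0.0716],
    [[-0.17,0.88,0],0.0716],
    [[-0.17,0.88,0],0.0716],
    [[-0.17,0.88,0],0.0716],
  ],
)

```text
time_s: 3.5
ee_pos: [0.5237, -0.2459, 0.2049]
eef_rot: [3.142, 0.0, 0.206]
force: [-1.1, -0.2, -0.4]
grip_width: 0.0939
grip_force: 0.0
```

>>> carry_out(
  motion=[
    [[0.05,0.62,0],0.0318],
    [[0.05,0.62,0],0.0318],
    [[0.05,0.62,0],0.0318],
    [[0.05,0.62,0],0.0318],
    [[0.05,0.62,0],0.0318],
  ],
)

```text
time_s: 4.0
ee_pos: [0.5589, -0.3618, 0.2049]
eef_rot: [-3.141, 0.001, 0.013]
force: [0.2, 0.0, 0.7]
grip_width: 0.0938
grip_force: 0.0
```

```bash
python3 - <<'E'
from h import *
W=cam("wrist"); p,d=camera("wrist"); cv2.imwrite("pics/w1.png",p)
r=finder.pinpoint("wrist","chamber_lid"); print([(x['conf'],x['location']) for x in r])
m=finder.cut_out("wrist","chamber_lid")
for x in m[:2]: print(x['conf'],x['location'],x['mask'].sum())
C=cloud(W,d)
g=cv2.cvtColor(p,cv2.COLOR_BGR2GRAY)
# knob top by depth
q=C[(C[...,2]>.047)&(C[...,2]<.062)&(g<90)]
q=q[np.hypot(q[:,0]-.555,q[:,1]+.37)<.05]; print("knob",len(q),q.mean(0),q.min(0),q.max(0))
k=m[0]['mask']; cs,_=cv2.findContours(k.astype(np.uint8),0,1); c=max(cs,key=cv2.contourArea)[:,0]
pts=np.array([atz(W,t,.019) for t in c]); print(cv2.minEnclosingCircle(pts[:,:2].astype(np.float32)),c.min(0),c.max(0))
kk=((g<60)).astype(np.uint8); n,l,s,ce=cv2.connectedComponentsWithStats(kk)
for i in range(1,n):
    if s[i,4]>300: print(s[i],ce[i],atz(W,ce[i],.055))
plan([(.555,-.37,.1,0)])
E
```

```text
[(0.79, [330.4, 213.9])]
0.92 [560.6, 249.2] 12025
knob 847 [ 0.5575 -0.3688  0.0553] [ 0.541  -0.3842  0.0471] [ 0.5717 -0.3533  0.0583]
((0.5267475843429565, -0.6158420443534851), 0.06769635528326035) [499 188] [628 308]
[560 244  29  23 477] [574.2872 255.3522] [ 0.5317 -0.6028  0.055 ]
[    0   262   640   218 82460] [310.8533 394.8345] [ 0.3742 -0.3525  0.055 ]
t 4.15 pos [ 0.5592 -0.3609  0.2059] yaw 0.0148 rp [ 3.1414 -0.0003] F [-0.1393  0.9573 -0.1478] w 0.0942 gf 0.0 q6 0.93
(0.555, -0.37, 0.1, 0) -> [-0.0217  0.0452  0.5294] turn 0.0024 rows>= 3
```

View pics/w1.png

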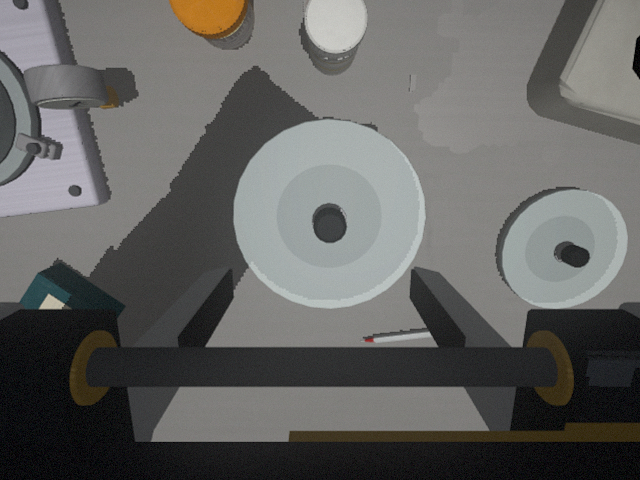

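```bash
python3 - <<'E'
from h import *
plan([(.5565,-.3688,.1,0),(.5565,-.3688,.027,0)])
E
```

```text
t 4.15 pos [ 0.5592 -0.3609  0.2059] yaw 0.0148 rp [ 3.1414 -0.0003] F [-0.1393  0.9573 -0.1478] w 0.0942 gf 0.0 q6 0.93
(0.5565, -0.3688, 0.1, 0) -> [-0.0142  0.0393  0.5294] turn 0.0024 rows>= 3
(0.5565, -0.3688, 0.027, 0) -> [ 0.    -0.     0.365] turn -0.0 rows>= 2
```

>>> carry_out(
  motion=[
    [[-0.014,0.039,0.25],0.0024],
    [[-0.014,0.039,0.5],0.0024],
    [[-0.014,0.039,0.7],0.0024],
    [[-0.014,0.039,0.8],0.0024],
    [[-0.014,0.039,0.86],0.0024],
    [[-0.014,0.039,0.89],0.0024],
    [[-0.014,0.039,0.89],0.0024],
    [[-0.014,0.039,0.89],0.0024],
  ],
)

```text
time_s: 4.95
ee_pos: [0.557, -0.37, 0.029]
eef_rot: [3.14, -0.002, -0.001]
force: [-0.6, 0.0, 0.0]
grip_width: 0.0937
grip_force: 0.0
```

>>> carry_out(
  motion=[
    [[0,0,0],0],
    [[0,0,0],0],
    [[0,0,0],0],
    [[0,0,0],0],
    [[0,0,0],0],
    [[0,0,0],0],
    [[0,0,0],0],
    [[0,0,0],0],
    [[0,0,0],0],
    [[0,0,0],0],
  ],
  hand=1,
  force=30,
)

```text
time_s: 5.95
ee_pos: [0.5564, -0.3698, 0.0274]
eef_rot: [-3.142, 0.0, -0.001]
force: [-0.1, 0.1, -0.7]
grip_width: 0.0313
grip_force: 30.0
```

```bash
python3 - <<'E'
from h import *
from scipy.optimize import least_squares
plan([])
for n,c0 in (("top",(302,214)),("side",(274,290))):
    W=cam(n); im=cv2.imread(f"pics/{n}0.png").astype(int)
    b,g,r=im[...,0],im[...,1],im[...,2]
    m=((b-g>7)&(g>140)).astype(np.uint8)
    m[:c0[1]-60]=0;m[c0[1]+60:]=0;m[:,:c0[0]-70]=0;m[:,c0[0]+70:]=0
    k,l,s,ce=cv2.connectedComponentsWithStats(m); i=1+np.argmax(s[1:,4]); 
    h=cv2.convexHull(np.argwhere(l==i)[:,::-1].astype(np.int32))[:,0]
    # fit square 200mm to hull points at z=.028 
    H=np.array([atz(W,t+0.0,.028)[:2] for t in h])
    # upsample hull edges, ignoring long chords is fine (edges straight)
    P=np.concatenate([np.linspace(H[j-1],H[j],max(2,int(np.linalg.norm(H[j]-H[j-1])/.004))) for j in range(len(H))])
    def f(v):
        a=v[2];q=(P-v[:2])@np.array([[np.cos(a),-np.sin(a)],[np.sin(a),np.cos(a)]])
        return np.abs(q).max(1)-v[3]
    o=least_squares(f,[.655,-.028,.134,.1],loss='soft_l1',f_scale=.002); print(n,s[i],o.x,np.abs(o.fun).mean())
E
```

```text
t 5.95 pos [ 0.5564 -0.3698  0.0274] yaw -0.0013 rp [-3.1416  0.    ] F [-0.136   0.104  -0.6544] w 0.0313 gf 29.99994883650288 q6 0.93
top [314 190  13  14  46] [ 0.7078 -0.089  -0.1781  0.0168] 0.0035302837314015187
side [283 297   1   1   1] [ 0.6561 -0.0359  0.1341  0.092 ] 4.935905989489342e-10
```

```bash
python3 - <<'E'
from h import *
from scipy.optimize import least_squares
for n,c0 in (("top",(302,214)),("side",(274,290))):
    W=cam(n); im=cv2.medianBlur(cv2.imread(f"pics/{n}0.png"),3).astype(int)
    g=im[...,1]; bench=np.median(im[c0[1]-55:c0[1]+60,c0[0]-50:c0[0]+50].reshape(-1,3),0); print(bench, im[205,275] if n=="top" else im[300,255])
    d=(im[...,0]+im[...,2])/2-g
    m=((d>3)&(g>(170 if n=="top" else 150))).astype(np.uint8)
    m[:c0[1]-60]=0;m[c0[1]+60:]=0;m[:,:c0[0]-70]=0;m[:,c0[0]+70:]=0
    k,l,s,ce=cv2.connectedComponentsWithStats(m); i=1+np.argmax(s[1:,4]); 
    h=cv2.convexHull(np.argwhere(l==i)[:,::-1].astype(np.int32))[:,0]
    H=np.array([atz(W,t+0.0,.028)[:2] for t in h])
    P=np.concatenate([np.linspace(H[j-1],H[j],max(2,int(np.linalg.norm(H[j]-H[j-1])/.004))) for j in range(len(H))])
    def f(v):
        a=v[2];q=(P-v[:2])@np.array([[np.cos(a),-np.sin(a)],[np.sin(a),np.cos(a)]])
        return np.abs(q).max(1)-v[3]
    o=least_squares(f,[.655,-.028,.134,.1],loss='soft_l1',f_scale=.002); print(n,s[i],o.x,np.abs(o.fun).mean())
E
```

```text
[141. 145. 145.] [200 193 194]
top [ 268  180   68   69 1395] [ 0.6558 -0.0258  0.1343  0.097 ] 0.0007719322263020863
[158. 163. 163.] [209 204 204]
side [293 283  15  19  93] [0.5787 0.0307 0.6311 0.0268] 0.004200051021202438
```

>>> carry_out(
  motion=[
    [[0,0,-0.05],0],
    [[0,0,-0.12],0],
    [[0,0,-0.3],0],
    [[0,0,-0.5],0],
    [[0,-0.1,-0.75],0],
    [[0.1,-0.3,-1],0],
    [[0.2,-0.4,-1],0],
    [[0.2,-0.4,-1],0],
    [[0.2,-0.4,-1],0],
  ],
)

```text
time_s: 6.85
ee_pos: [0.5968, -0.289, 0.2284]
eef_rot: [3.141, -0.001, 0.0]
force: [-0.7, -0.4, -6.3]
grip_width: 0.0311
grip_force: 30.0
```

```bash
python3 - <<'E'
from h import *
W=cam("wrist"); p,d=camera("wrist"); cv2.imwrite("pics/w2.png",p); np.save("w2.npy",d); np.save("w2cam.npy",np.array([*W[1],*W[2].ravel()]))
for q in ("tube_rim","vacuum_chamber","joint_middle"):
    print(q,[(round(x['conf'],2),x['location'],atz(W,x['location'],{"tube_rim":.133,"vacuum_chamber":0,"joint_middle":.03}[q])) for x in finder.pinpoint("wrist",q)][:2])
plan([(.655,-.027,.227,0)])
C=cloud(W,d); q=C[(C[...,2]>.125)&(C[...,2]<.14)&(np.hypot(C[...,0]-.655,C[...,1]+.027)<.08)]
print(len(q)); 
if len(q): print(cv2.minEnclosingCircle(q[:,:2].astype(np.float32)),q.mean(0))
q=C[(C[...,2]>.036)&(C[...,2]<.046)&(np.hypot(C[...,0]-.655,C[...,1]+.027)<.08)]
if len(q): print(cv2.minEnclosingCircle(q[:,:2].astype(np.float32)),len(q))
E
```

```text
tube_rim []
vacuum_chamber [(0.91, [87.5, 157.5], array([ 0.6558, -0.0296,  0.    ]))]
joint_middle [(0.67, [86.8, 225.2], array([ 0.5856, -0.0368,  0.03  ]))]
t 7.05 pos [ 0.5959 -0.2905  0.227 ] yaw -0.0025 rp [-3.1412  0.001 ] F [-0.0857 -1.4718 -6.3955] w 0.0312 gf 29.99872951029829 q6 1.06
(0.655, -0.027, 0.227, 0) -> [ 0.2923 -1.3184 -0.0001] turn -0.0004 rows>= 6
2159
((0.6519061923027039, -0.04362984746694565), 0.052668675780296326) [ 0.6518 -0.0697  0.1311]
((0.6595883369445801, -0.03278009593486786), 0.0762007012963295) 4208
```

View pics/w2.png

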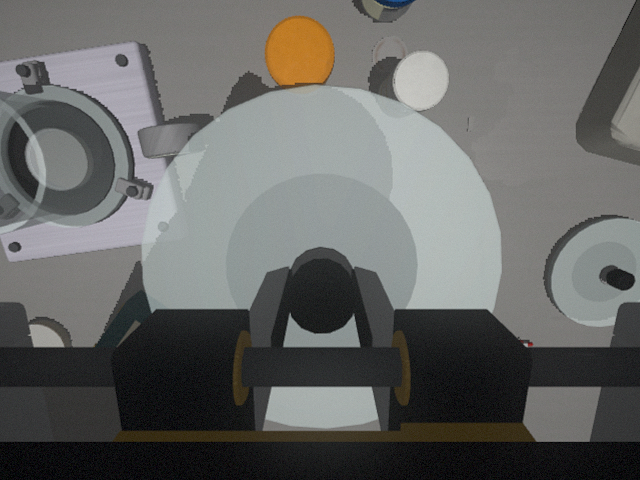

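```bash
python3 - <<'E'
from h import *
T=cam("top"); Q=np.array([atz(T,(x/4+150-.375,y/4+170-.375),.028) for x,y in [(486,90),(690,57),(723,258),(516,293)]]); print("top holes",Q.mean(0)[:2], "diag",(Q[0]+Q[2])[:2]/2,(Q[1]+Q[3])[:2]/2)
W=cam("wrist"); g=cv2.cvtColor(cv2.imread("pics/w2.png"),6); r=[]
for u,v in ((122,60),(14,247),(163,228)):
    w=g[v-9:v+10,u-9:u+10].astype(float); k=np.clip(np.median(w)-25-w,0,None); yy,xx=np.mgrid[-9:10,-9:10]
    c=(u+(k*xx).sum()/k.sum(),v+(k*yy).sum()/k.sum()); r.append(atz(W,c,.028)); print(c,r[-1])
print("wrist diag",(r[0]+r[1])/2, "proj of est",proj(W,[[.655,-.028,.028],[.655,-.028,.133]]))
yv=r[0]-r[2]; print("yaw",np.arctan2(yv[1],yv[0]))
print("knob pos", atz(W,(322,291),.256))
E
```

```text
top holes [ 0.6574 -0.0252] diag [ 0.6577 -0.0252] [ 0.6571 -0.0253]
(np.float64(121.49391695318698), np.float64(60.06228510975932)) [ 0.7476 -0.0972  0.028 ]
(np.float64(14.487232861504301), np.float64(246.52053844018874)) [0.5612 0.0453 0.028 ]
(np.float64(nan), np.float64(nan)) [nan nan nan]
wrist diag [ 0.6544 -0.026   0.028 ] proj of est [[ 66.5696 158.4245]
 [-30.4109 162.6099]]
yaw nan
knob pos [ 0.6031 -0.2903  0.256 ]<stdin>:6: RuntimeWarning: invalid value encountered in scalar divide
```

```bash
python3 - <<'E'
from h import *
from scipy.optimize import least_squares
W=cam("wrist"); d=np.load("w2.npy"); C=cloud(W,d)
q=C[(abs(C[...,2]-.2555)<.004)&(np.hypot(C[...,0]-.6,C[...,1]+.29)<.03)]; print("knob",len(q),q.mean(0),q.min(0),q.max(0))
m=(abs(C[...,2]-.2186)<.006)&(np.hypot(C[...,0]-.6,C[...,1]+.29)<.115); q=C[m]; print("disc",len(q),q.min(0),q.max(0), np.median(q[:,2]))
# tilt
A=np.c_[q[:,:2]-q[:,:2].mean(0),np.ones(len(q))]; print("slopes",np.linalg.lstsq(A,q[:,2],rcond=None)[0])
h=cv2.convexHull(q[:,:2].astype(np.float32))[:,0]; h=h[h[:,0]>.6]
print(least_squares(lambda v:np.hypot(h[:,0]-v[0],h[:,1]-v[1])-v[2],[.6,-.29,.1],loss='soft_l1',f_scale=.001).x)
# tube rim outer arc points
q=C[(abs(C[...,2]-.133)<.004)&(np.hypot(C[...,0]-.655,C[...,1]+.027)<.07)]
h=cv2.convexHull(q[:,:2].astype(np.float32))[:,0]; h=h[h[:,1]<-.045]; print(len(h))
print(least_squares(lambda v:np.hypot(h[:,0]-v[0],h[:,1]-v[1])-.056,[.655,-.027],loss='soft_l1',f_scale=.001).x)
E
```

```text
knob 3857 [ 0.5979 -0.29    0.2551] [ 0.5801 -0.3178  0.2515] [ 0.6115 -0.2623  0.2595]
disc 67101 [ 0.4953 -0.3895  0.215 ] [ 0.6951 -0.1906  0.2243] 0.21848357094442586
slopes [-0.0018  0.0012  0.2185]
[ 0.596  -0.29    0.0992]
26
[ 0.6543 -0.0277]
```

>>> carry_out(
  motion=[
    [[0.05,-0.22,0],0],
    [[0.1,-0.44,0],0],
    [[0.14,-0.65,0],0],
    [[0.2,-0.83,0],0],
    [[0.25,-0.94,0],0],
    [[0.294,-1,0],0],
    [[0.294,-1,0],0],
  ],
)

```text
time_s: 7.75
ee_pos: [0.6562, -0.0893, 0.2269]
eef_rot: [-3.141, 0.001, -0.0]
force: [0.1, -0.4, -6.7]
grip_width: 0.0312
grip_force: 30.0
```

```bash
python3 - <<'E'
from h import *
plan([(.6547,-.0272,.227,0),(.6547,-.0272,.163,0),(.6547,-.0272,.153,0)])
E
```

```text
t 7.75 pos [ 0.6562 -0.0893  0.2269] yaw -0.0005 rp [-3.1414  0.0006] F [ 0.0805 -0.4016 -6.7323] w 0.0312 gf 29.998935443782102 q6 1.38
(0.6547, -0.0272, 0.227, 0) -> [-0.0074 -0.3103 -0.0003] turn -0.0001 rows>= 2
(0.6547, -0.0272, 0.163, 0) -> [ 0.   -0.    0.32] turn -0.0 rows>= 2
(0.6547, -0.0272, 0.153, 0) -> [ 0.   -0.    0.05] turn -0.0 rows>= 1
```

>>> carry_out(
  motion=[
    [[-0.002,-0.1,0],0],
    [[-0.004,-0.2,0],0],
    [[-0.0074,-0.28,0],0],
    [[-0.0074,-0.31,0],0],
    [[-0.0074,-0.31,0.1],0],
    [[-0.0074,-0.31,0.2],0],
    [[-0.0074,-0.31,0.26],0],
    [[-0.0074,-0.31,0.29],0],
    [[-0.0074,-0.31,0.29],0],
    [[-0.0074,-0.31,0.29],0],
    [[-0.0074,-0.31,0.29],0],
  ],
)

```text
time_s: 8.85
ee_pos: [0.6546, -0.028, 0.1705]
eef_rot: [3.141, -0.002, -0.001]
force: [-0.4, -0.4, -5.7]
grip_width: 0.0316
grip_force: 30.0
```

```bash
python3 - <<'E'
from h import *
plan([(.6547,-.0272,.165,0),(.6547,-.0272,.153,0)])
E
```

```text
t 8.85 pos [ 0.6546 -0.028   0.1705] yaw -0.0015 rp [ 3.1414 -0.0015] F [-0.3965 -0.4304 -5.6624] w 0.0316 gf 29.99869655997827 q6 1.47
(0.6547, -0.0272, 0.165, 0) -> [ 0.0005 -0.0042  0.0274] turn -0.0002 rows>= 1
(0.6547, -0.0272, 0.153, 0) -> [ 0.   -0.    0.06] turn -0.0 rows>= 1
```

>>> carry_out(
  motion=[
    [[0,-0.003,0.01],0],
    [[0,-0.003,0.02],0],
    [[0,-0.003,0.03],0],
    [[0,-0.003,0.04],0],
    [[0,-0.003,0.05],0],
    [[0,-0.003,0.058],0],
    [[0,-0.003,0.066],0],
    [[0,-0.003,0.072],0],
    [[0,-0.003,0.076],0],
  ],
)

```text
time_s: 9.75
ee_pos: [0.6542, -0.0273, 0.1541]
eef_rot: [3.142, 0.0, -0.001]
force: [-0.8, 0.1, -5.6]
grip_width: 0.031
grip_force: 30.0
```

>>> carry_out(
  motion=[
    [[0,0,0.003],0],
    [[0,0,0.006],0],
    [[0,0,0.009],0],
    [[0,0,0.012],0],
    [[0,0,0.012],0],
  ],
)

```text
time_s: 10.25
ee_pos: [0.6543, -0.0273, 0.1534]
eef_rot: [3.141, -0.001, -0.001]
force: [-7.8, 0.1, 8.2]
grip_width: 0.0312
grip_force: 30.0
```

>>> carry_out(
  motion=[
    [[0,0,-0.006],0],
    [[0,0,-0.006],0],
    [[0,0,-0.006],0],
  ],
)

```text
time_s: 10.55
ee_pos: [0.6543, -0.0273, 0.1534]
eef_rot: [3.142, -0.0, -0.001]
force: [-1.7, 0.3, 1.8]
grip_width: 0.0312
grip_force: 30.0
```

>>> carry_out(
  motion=[
    [[0,0,0],0],
    [[0,0,0],0],
    [[0,0,0],0],
    [[0,0,0],0],
    [[0,0,0],0],
    [[0,0,-0.1],0],
    [[0,0,-0.3],0],
    [[0,0,-0.5],0],
    [[0,0,-0.7],0],
    [[0,0,-0.7],0],
  ],
  hand=-1,
)

```text
time_s: 11.55
ee_pos: [0.6554, -0.0274, 0.2994]
eef_rot: [3.141, -0.009, -0.001]
force: [-0.2, -0.4, -0.2]
grip_width: 0.0938
grip_force: 0.0
```

```bash
python3 - <<'E'
from h import *
W=cam("wrist"); p,d=camera("wrist"); cv2.imwrite("pics/w3.png",p)
C=cloud(W,d); c=np.array([.6547,-.027])
m=(abs(C[...,2]-.145)<.008)&(np.hypot(C[...,0]-c[0],C[...,1]-c[1])<.115); q=C[m]; print("disc",len(q),q.min(0),q.max(0),np.median(q[:,2]))
A=np.c_[q[:,:2]-q[:,:2].mean(0),np.ones(len(q))]; print("slopes",np.linalg.lstsq(A,q[:,2],rcond=None)[0])
plan([(.6547,.2,.25,0)])
E
```

```text
disc 32548 [ 0.5547 -0.1264  0.1415] [0.7536 0.0724 0.1506] 0.14503385921761064
slopes [-0.0005  0.0007  0.1451]
t 11.6 pos [ 0.6549 -0.0274  0.2959] yaw -0.0014 rp [ 3.1411 -0.005 ] F [-0.1454  0.5662 -0.687 ] w 0.0939 gf 0.0 q6 1.47
(0.6547, 0.2, 0.25, 0) -> [-0.0024 -1.1369  0.2294] turn -0.0002 rows>= 5
```

View pics/w3.png

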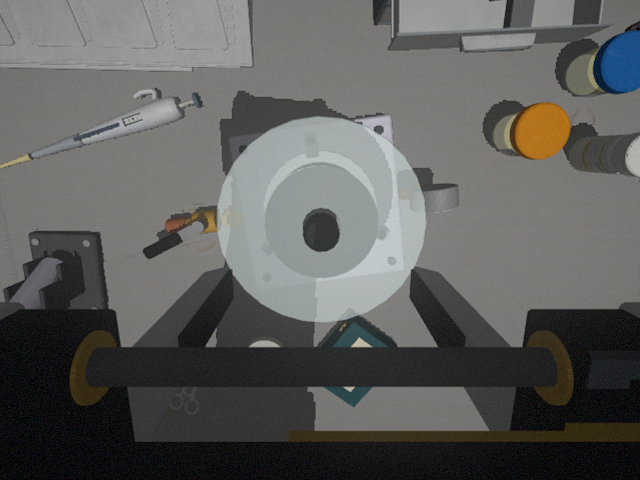

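```bash
cat >> h.py <<'E'
CH=np.array([.655,-.0272]); CY=.134
def chw(x,y): 
    c,s=np.cos(CY),np.sin(CY); return CH+np.array([c*x-s*y,s*x+c*y])
def poke(th,extra=0,r=.055):
    e=7.5e-3+.0125*abs(np.cos(th))+.008*abs(np.sin(th))+extra
    return chw(-r*np.sin(th)+e*np.cos(th),.15+r*np.cos(th)+e*np.sin(th))
E
python3 - <<'E'
from h import *
W=cam("wrist"); a=atz(W,(146,251),.053)[:2]; b=atz(W,(203,228),.053)[:2]; pv=chw(0,.15); print(a,b,"pivot",pv)
for v in (a-b,a-pv): print(np.arctan2(-v[0],v[1])-CY,np.linalg.norm(v))
p0=poke(.3,.02); Y=1.705
plan([(.65,.12,.25,.85),(*p0,.2,Y),(*p0,.04,Y)]+[(*poke(t),.04,Y) for t in (.3,.6,.9,1.2,1.4,1.571)])
E
```

```text
[0.6034 0.1872] [0.6321 0.1154] pivot [0.635  0.1215]
0.2450155442529378 0.07731740688240284
0.3130389160943381 0.07290719027875979
t 11.6 pos [ 0.6549 -0.0274  0.2959] yaw -0.0014 rp [ 3.1411 -0.005 ] F [-0.1454  0.5662 -0.687 ] w 0.0939 gf 0.0 q6 1.47
(0.65, 0.12, 0.25, 0.85) -> [-0.0253 -0.7368  0.2294] turn -0.1355 rows>= 6
(np.float64(0.6497625035145944), np.float64(0.18893582508598625), 0.2, 1.705) -> [ 0.2582 -0.2284  0.25  ] turn -0.1361 rows>= 6
(np.float64(0.6497625035145944), np.float64(0.18893582508598625), 0.04, 1.705) -> [ 0.  -0.   0.8] turn -0.0 rows>= 4
(np.float64(0.6316166835306847), np.float64(0.18052575867058002), 0.04, 1.705) -> [-0.0295 -0.0955 -0.    ] turn -0.0 rows>= 1
(np.float64(0.6147015183049651), np.float64(0.17725307468870435), 0.04, 1.705) -> [-0.0049 -0.086  -0.    ] turn -0.0 rows>= 1
(np.float64(0.5987093489251238), np.float64(0.16808914616767312), 0.04, 1.705) -> [-0.0347 -0.0854 -0.    ] turn -0.0 rows>= 1
(np.float64(0.5860660622334712), np.float64(0.1532997641014548), 0.04, 1.705) -> [-0.0648 -0.0725 -0.    ] turn -0.0 rows>= 1
(np.float64(0.5806414201882795), np.float64(0.14097499090382423), 0.04, 1.705) -> [-0.0574 -0.0351 -0.    ] turn -0.0 rows>= 1
(np.float64(0.5783803888747756), np.float64(0.12945939849282284), 0.04, 1.705) -> [-0.0555 -0.0189 -0.    ] turn -0.0 rows>= 1
```

>>> carry_out(
  motion=[
    [[-0.025,-0.2,0],-0.1355],
    [[-0.025,-0.45,0.1],-0.1355],
    [[-0.025,-0.737,0.2],-0.1355],
    [[-0.025,-0.737,0.23],-0.1355],
    [[-0.025,-0.737,0.23],-0.1355],
    [[-0.025,-0.737,0.23],-0.1355],
  ],
  hand=1,
)

```text
time_s: 12.2
ee_pos: [0.6488, 0.1209, 0.2449]
eef_rot: [-3.14, 0.002, 0.857]
force: [-1.0, -0.2, -0.0]
grip_width: 0.0491
grip_force: 0.0
```

>>> carry_out(
  motion=[
    [[0.258,-0.228,0.25],-0.136],
    [[0.258,-0.228,0.25],-0.136],
    [[0.258,-0.228,0.25],-0.136],
    [[0.258,-0.228,0.25],-0.136],
    [[0.258,-0.228,0.25],-0.136],
    [[0.258,-0.228,0.25],-0.136],
    [[0.258,-0.228,0.25],-0.136],
    [[0.258,-0.228,0.25],-0.136],
  ],
)

```text
time_s: 13.0
ee_pos: [0.6489, 0.1889, 0.196]
eef_rot: [-3.14, 0.0, 1.701]
force: [-0.9, 0.4, 0.8]
grip_width: 0.0007
grip_force: 0.0
```

```bash
python3 - <<'E'
from h import *
p0=poke(.3,.02)
plan([(*p0,.2,1.705),(*p0,.04,1.705)])
E
```

```text
t 13.0 pos [0.6489 0.1889 0.196 ] yaw 1.7011 rp [-3.1402  0.0002] F [-0.8843  0.4124  0.7596] w 0.0007 gf 0.0 q6 0.1
(np.float64(0.6497625035145944), np.float64(0.18893582508598625), 0.2, 1.705) -> [-0.0001  0.0041 -0.0198] turn -0.0006 rows>= 1
(np.float64(0.6497625035145944), np.float64(0.18893582508598625), 0.04, 1.705) -> [ 0.  -0.   0.8] turn -0.0 rows>= 4
```

>>> carry_out(
  motion=[
    [[0,0,0.2],0],
    [[0,0,0.4],0],
    [[0,0,0.6],0],
    [[0,0,0.72],0],
    [[0,0,0.78],0],
    [[0,0,0.78],0],
    [[0,0,0.78],0],
  ],
)

```text
time_s: 13.7
ee_pos: [0.6499, 0.1891, 0.0424]
eef_rot: [3.14, -0.0, 1.704]
force: [-0.1, 0.6, -0.3]
grip_width: 0.0006
grip_force: 0.0
```

>>> carry_out(
  motion=[
    [[-0.01,-0.04,0],0],
    [[-0.02,-0.07,0],0],
    [[-0.03,-0.1,0],0],
    [[-0.031,-0.125,0],0],
    [[-0.033,-0.155,0],0],
    [[-0.035,-0.182,0],0],
    [[-0.045,-0.21,0],0],
    [[-0.057,-0.24,0],0],
    [[-0.07,-0.268,0],0],
    [[-0.09,-0.292,0],0],
    [[-0.112,-0.316,0],0],
    [[-0.134,-0.34,0],0],
  ],
)

```text
time_s: 14.9
ee_pos: [0.585, 0.1529, 0.041]
eef_rot: [-3.141, -0.0, 1.704]
force: [1.9, 1.3, -0.3]
grip_width: 0.0004
grip_force: 0.9
```

>>> carry_out(
  motion=[
    [[-0.02,-0.013,0],0],
    [[-0.04,-0.025,0],0],
    [[-0.06,-0.035,0],0],
    [[-0.08,-0.043,0],0],
    [[-0.1,-0.05,0],0],
    [[-0.11,-0.053,0],0],
    [[-0.11,-0.053,0],0],
  ],
)

```text
time_s: 15.6
ee_pos: [0.5781, 0.1314, 0.0411]
eef_rot: [3.14, -0.002, 1.705]
force: [3.4, 13.0, -3.3]
grip_width: 0.0002
grip_force: 6.2
```

```bash
python3 - <<'E'
from h import *
plan([(*poke(1.571),.04,1.705)])
E
```

```text
t 15.6 pos [0.5781 0.1314 0.0411] yaw 1.7046 rp [ 3.1401 -0.0025] F [ 3.4449 12.9881 -3.2994] w 0.0002 gf 6.190748289227486 q6 0.03
(np.float64(0.5783803888747756), np.float64(0.12945939849282284), 0.04, 1.705) -> [-0.0101  0.0002  0.0055] turn -0.0001 rows>= 1
```

>>> carry_out(
  motion=[
    [[-0.005,0,0],0],
    [[-0.01,0,0],0],
    [[-0.015,0,0],0],
    [[-0.015,0,0],0],
  ],
)

```text
time_s: 16.0
ee_pos: [0.5781, 0.1309, 0.0411]
eef_rot: [3.14, -0.006, 1.705]
force: [1.1, 29.8, -1.8]
grip_width: 0.0005
grip_force: 14.5
```

>>> carry_out(
  motion=[
    [[0.05,0,0],0],
    [[0.15,0,0],0],
    [[0.15,0,-0.25],0],
    [[0.15,0,-0.5],0],
    [[0.15,0,-0.75],0],
    [[0.15,0,-1],0],
    [[0.15,0,-1],0],
  ],
)

```text
time_s: 16.7
ee_pos: [0.5759, 0.1569, 0.2483]
eef_rot: [3.131, -0.0, 1.704]
force: [1.3, 0.1, -0.9]
grip_width: 0.0007
grip_force: 0.0
```

```bash
python3 - <<'E'
from h import *
plan([(.50,.28,.28,.85),(.46,.31,.30,0)])
E
```

```text
t 16.7 pos [0.5759 0.1569 0.2483] yaw 1.7044 rp [ 3.1312 -0.0003] F [ 1.2642  0.1335 -0.9398] w 0.0007 gf 0.0 q6 0.07
(0.5, 0.28, 0.28, 0.85) -> [ 0.6604 -0.2943 -0.1586] turn 0.136 rows>= 6
(0.46, 0.31, 0.3, 0) -> [-0.0193 -0.2493 -0.1   ] turn 0.1353 rows>= 6
```

>>> carry_out(
  motion=[
    [[0.2,-0.1,-0.15],0.136],
    [[0.66,-0.29,-0.16],0.136],
    [[0.66,-0.29,-0.16],0.136],
    [[0.66,-0.29,-0.16],0.136],
    [[0.66,-0.29,-0.16],0.136],
    [[0.66,-0.29,-0.16],0.136],
  ],
  hand=-0.2,
)

```text
time_s: 17.3
ee_pos: [0.4987, 0.2801, 0.2724]
eef_rot: [-3.142, 0.001, 0.845]
force: [0.1, 0.6, 0.3]
grip_width: 0.0447
grip_force: 0.0
```

>>> carry_out(
  motion=[
    [[-0.02,-0.25,-0.1],0.135],
    [[-0.02,-0.25,-0.1],0.135],
    [[-0.02,-0.25,-0.1],0.135],
    [[-0.02,-0.25,-0.1],0.135],
    [[-0.02,-0.25,-0.1],0.135],
    [[-0.02,-0.25,-0.1],0.135],
    [[-0.02,-0.25,-0.1],0.135],
    [[-0.02,-0.25,-0.1],0.135],
  ],
)

```text
time_s: 18.1
ee_pos: [0.4589, 0.3097, 0.2926]
eef_rot: [3.141, 0.001, 0.005]
force: [-0.3, -0.3, -0.2]
grip_width: 0.0563
grip_force: 0.0
```

```bash
python3 - <<'E'
from h import *
plan([]); W=cam("wrist"); p,d=camera("wrist"); cv2.imwrite("pics/w4.png",p); np.save("w4.npy",d)
for q in ("holster","leak_pen","pen_home","pen_stand"):
    print(q,[(round(x['conf'],2),x['location']) for x in finder.pinpoint("wrist",q)][:2])
for q in ("leak_pen",):
    m=finder.cut_out("wrist",q); print(m[0]['conf'],m[0]['mask'].sum()); np.save("penmask.npy",m[0]['mask'])
E
```

```text
t 18.1 pos [0.4589 0.3097 0.2926] yaw 0.0048 rp [3.1411 0.0005] F [-0.2994 -0.3044 -0.2064] w 0.0563 gf 0.0 q6 2.09
holster [(0.65, [307.4, 146.8])]
leak_pen []
pen_home [(0.91, [308.6, 109.9])]
pen_stand [(0.85, [308.3, 122.0])]
0.79 1898
```

View pics/w4.png

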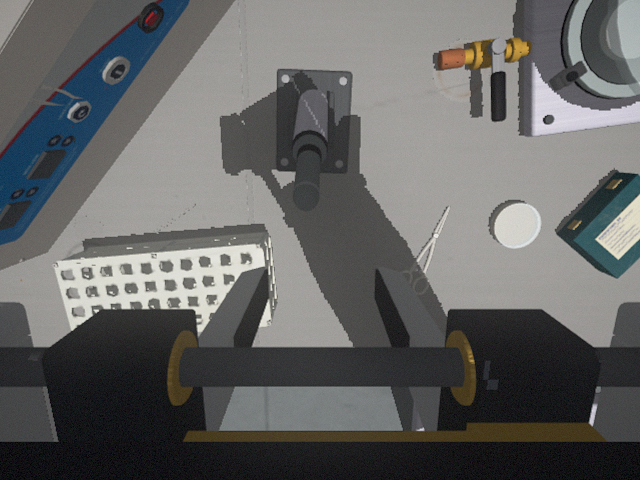

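```bash
cat > fit.py <<'E'
from h import *
from scipy.optimize import least_squares
W=cam("wrist"); d=np.load("w4.npy"); C=cloud(W,d); m=np.load("penmask.npy")
b=np.array([atz(W,t,.014)[:2] for t in ((286,80),(343,80),(284,162),(340,162))]); c=b.mean(0); xv=b[0]+b[1]-b[2]-b[3]; sy=np.arctan2(xv[1],xv[0]); print("stand",c,"yaw",sy)
P=C[m]; P=P[(d[m]>0)]; print(len(P),P.min(0),P.max(0))
def fit(P,rad,z0,x0,free=True):
    def f(v):
        az,ln=v[2],v[3]; u=np.array([-np.cos(az)*np.sin(ln),-np.sin(az)*np.sin(ln),np.cos(ln)])
        w=P-np.array([v[0],v[1],z0]); return np.linalg.norm(np.cross(w,u),axis=1)-rad
    o=least_squares(f,x0,loss='soft_l1',f_scale=.0015); return o.x,np.median(abs(o.fun))
Q=P[(P[:,2]>.135)]; 
print("pen@z.15",fit(Q[Q[:,2]<.18],.011,.15,[.51,.315,-.05,.52]))
H=C[(C[...,2]>.04)&(C[...,2]<.105)&(np.hypot(C[...,0]-.55,C[...,1]-.315)<.05)]
print("holster@z.15",len(H),fit(H,.017,.15,[.51,.315,-.05,.52]))
top=P[P[:,2]>.175]; print("butt",top.mean(0),len(top))
print(proj(W,[[.49,.32,.18]]))
E
python3 fit.py
```

```text
stand [0.5586 0.3207] yaw -0.034702130894492554
1893 [0.4787 0.3063 0.0008] [0.5402 0.3448 0.1915]
pen@z.15 (array([ 0.5059,  0.3228, -0.0356,  0.5382]), np.float64(0.00023217563591074533))
holster@z.15 1615 (array([ 0.508 ,  0.3218, -0.0139,  0.536 ]), np.float64(0.0007013503874987899))
butt [0.4919 0.3229 0.1843] 672
[[309.8244 196.1553]]
```

```bash
python3 - <<'E'
from h import *
plan([(.503,.3227,.22,-.035),(.503,.3227,.137,-.035)])
E
```

```text
t 18.4 pos [0.459  0.3099 0.293 ] yaw 0.0026 rp [3.1415 0.    ] F [-0.5419  0.0733  0.0191] w 0.0563 gf 0.0 q6 2.1
(0.503, 0.3227, 0.22, -0.035) -> [ 0.2203 -0.0633  0.365 ] turn 0.006 rows>= 2
(0.503, 0.3227, 0.137, -0.035) -> [ 0.    -0.     0.415] turn -0.0 rows>= 2
```

>>> carry_out(
  motion=[
    [[0.11,-0.03,0.18],0.006],
    [[0.22,-0.063,0.36],0.006],
    [[0.22,-0.063,0.4],0.006],
    [[0.22,-0.063,0.5],0.006],
    [[0.22,-0.063,0.6],0.006],
    [[0.22,-0.063,0.7],0.006],
    [[0.22,-0.063,0.76],0.006],
    [[0.22,-0.063,0.78],0.006],
    [[0.22,-0.063,0.78],0.006],
    [[0.22,-0.063,0.78],0.006],
  ],
)

```text
time_s: 19.4
ee_pos: [0.5032, 0.3229, 0.1382]
eef_rot: [-3.141, -0.001, -0.036]
force: [0.3, -0.7, 0.0]
grip_width: 0.0565
grip_force: 0.0
```

```bash
python3 - <<'E'
from h import *
plan([(.503,.3227,.136,-.035)])
E
```

```text
t 19.4 pos [0.5032 0.3229 0.1382] yaw -0.0358 rp [-3.1408 -0.0013] F [ 0.2788 -0.6605  0.012 ] w 0.0565 gf 0.0 q6 2.12
(0.503, 0.3227, 0.136, -0.035) -> [-0.0012  0.0009  0.0109] turn -0.0001 rows>= 1
```

Close on the barrel.

>>> carry_out(
  motion=[
    [[0,0,0.007],0],
    [[0,0,0.007],0],
    [[0,0,0.007],0],
    [[0,0,0.007],0],
    [[0,0,0.007],0],
    [[0,0,0.007],0],
    [[0,0,0.007],0],
    [[0,0,0.007],0],
  ],
  hand=1,
  force=40,
)

```text
time_s: 20.2
ee_pos: [0.503, 0.3226, 0.1357]
eef_rot: [-3.142, -0.0, -0.036]
force: [0.5, -0.5, 1.0]
grip_width: 0.021
grip_force: 40.0
```

```bash
python3 - <<'E'
from h import *
plan([])
E
```

```text
t 20.2 pos [0.503  0.3226 0.1357] yaw -0.036 rp [-3.1416 -0.0001] F [ 0.4523 -0.5202  0.983 ] w 0.021 gf 39.9936980009079 q6 2.12
```

>>> carry_out(
  motion=[
    [[-0.01,0,-0.0173],0],
    [[-0.03,0,-0.052],0],
    [[-0.06,0,-0.104],0],
    [[-0.09,0,-0.156],0],
    [[-0.12,0,-0.208],0],
    [[-0.15,0,-0.26],0],
    [[-0.18,0,-0.312],0],
    [[-0.21,0,-0.364],0],
    [[-0.24,0,-0.416],0],
    [[-0.27,0,-0.468],0],
    [[-0.3,0,-0.52],0],
    [[-0.3,0,-0.52],0],
  ],
)

```text
time_s: 21.4
ee_pos: [0.4428, 0.3252, 0.2414]
eef_rot: [-3.14, -0.002, -0.036]
force: [0.9, -0.3, -0.2]
grip_width: 0.0212
grip_force: 40.0
```

```bash
python3 - <<'E'
from h import *
plan([]); S=cam("side"); T=cam("top")
for n in("side","top"):
    p,d=camera(n); cv2.imwrite(f"pics/{n}1.png",p); np.save(f"{n}1.npy",d)
o=ctrl.get_obs(); t=np.array(o['ee_pos']); a=-.036
u=np.array([-np.cos(a)*.5,-np.sin(a)*.5,.866]); g=t+[0,0,.019]; tip=g-u*.128; butt=g+u*.037
print(tip,butt,proj(S,[tip,g,butt]),proj(T,[tip,g,butt]))
p=cv2.imread("pics/side1.png"); x,y=map(int,proj(S,[tip])[0])
q=p[max(0,y-70):y+50,x-80:x+80].copy(); cv2.imwrite("pics/c1.png",cv2.resize(q,None,fx=4,fy=4,interpolation=2)); print(x,y)
E
```

```text
t 21.4 pos [0.4428 0.3252 0.2414] yaw -0.0355 rp [-3.1401 -0.002 ] F [ 0.86   -0.3023 -0.2083] w 0.0212 gf 39.99361038208008 q6 2.17
[0.5069 0.3225 0.1478] [0.4245 0.3255 0.2907] [[328.4276 337.4361]
 [357.3083 305.1316]
 [366.319  295.0526]] [[178.6164 259.1916]
 [163.8761 278.3254]
 [159.0989 284.5266]]
328 337
```

View pics/c1.png

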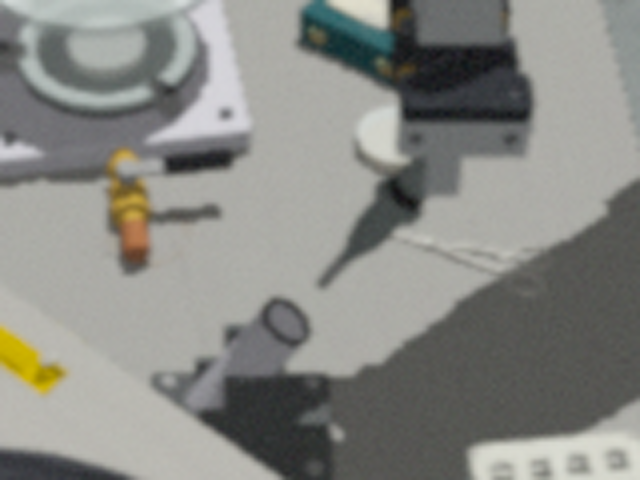

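```bash
python3 - <<'E'
from h import *
W=cam("wrist"); o=ctrl.get_obs(); p,d=camera("wrist"); cv2.imwrite("pics/w5.png",p); np.save("w5.npy",d)
t=np.array(o['ee_pos']); a=o['eef_rot'][2]
u=np.array([-np.cos(a)*.5,-np.sin(a)*.5,.866]); g=t+[0,0,.019]; tip=g-u*.128
print(tip,proj(W,[tip,g,tip+u*.03,tip+u*.0865]),[(x['conf'],x['location']) for x in finder.pinpoint("wrist","leak_pen")])
S,T=cam("side"),cam("top")
for n in("side","top"): camera(n); print(n,[(x['conf'],x['location']) for x in finder.pinpoint(n,"leak_pen")])
x,y=map(int,proj(W,[tip])[0]); x=min(max(x,100),540);y=min(max(y,75),405)
cv2.imwrite("pics/c2.png",cv2.resize(p[y-75:y+75,x-100:x+100],None,fx=4,fy=4)); print(x,y)
C=cloud(W,d); q=C[np.linalg.norm(np.cross(C-tip,u),axis=2)<.02]; s=(q-tip)@u; q=q[(s>-.01)&(s<.1)]; s=(q-tip)@u; print(len(q),s.min(),q[np.argsort(s)[:8]])
E
```

```text
[0.5069 0.3225 0.1478] [[322.174  155.1617]
 [322.5592 296.8385]
 [322.238  178.7128]
 [322.3958 236.7423]] [(0.56, [324.3, 151.4])]
side [(0.59, [329.0, 336.9]), (0.41, [316.4, 347.0])]
top [(0.44, [180.1, 260.8])]
322 155
2887 -0.00033245007742193364 [[0.5106 0.3218 0.1496]
 [0.5106 0.3211 0.1496]
 [0.5098 0.3204 0.1496]
 [0.5093 0.3255 0.1497]
 [0.51   0.3247 0.1501]
 [0.5107 0.324  0.1506]
 [0.5106 0.3225 0.1508]
 [0.5099 0.3218 0.1514]]
```

View pics/c2.png

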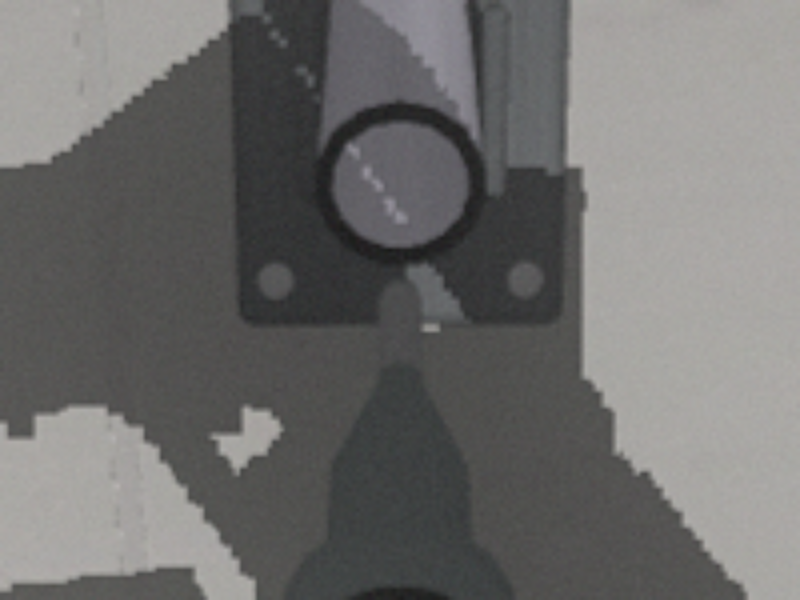

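```bash
cat >> h.py <<'E'
def tcp(phi_deg,r,z,L=0):
    """TCP pose for the pen's tip at angle phi left of front, radius r, height z, drawn back L along the pen"""
    f=np.radians(phi_deg); rr=r+.064+.5*L; x,y=chw(-rr*np.cos(f),rr*np.sin(f)); return (x,y,z+.0918+.866*L,CY-f)
E
python3 - <<'E'
from h import *
W=cam("wrist"); print("mouth",atz(W,(322.5,125.5),.117))
A=tcp(48.5,.0755,.0335,.09); B=tcp(48.5,.0755,.0335)
plan([(.44,.22,.26,-.3),A,B])
import json
print(json.dumps([[[round(.6975*(1-np.cos(a)),4),round(.6975*np.sin(a),4),0],round(-k*1.5/360,4)] for k in range(1,13) for a in [np.radians(1.5*k)]]))
E
```

```text
mouth [0.5295 0.3212 0.117 ]
t 21.8 pos [0.443  0.3247 0.2392] yaw -0.0361 rp [3.1412 0.0006] F [-0.4943  0.3675 -0.7128] w 0.0216 gf 39.99353617429733 q6 2.17
(0.44, 0.22, 0.26, -0.3) -> [ 0.0038  0.5237 -0.1039] turn 0.042 rows>= 3
(np.float64(0.5153814822357874), np.float64(0.09341061104780232), 0.20324000000000003, np.float64(-0.7124846872172498)) -> [0.5471 0.4933 0.2838] turn 0.0656 rows>= 4
(np.float64(0.549434779251449), np.float64(0.06399338884102128), 0.12530000000000002, np.float64(-0.7124846872172498)) -> [ 0.225  -0.      0.3897] turn -0.0 rows>= 2
[[[0.0002, 0.0183, 0], -0.0042], [[0.001, 0.0365, 0], -0.0083], [[0.0022, 0.0547, 0], -0.0125], [[0.0038, 0.0729, 0], -0.0167], [[0.006, 0.091, 0], -0.0208], [[0.0086, 0.1091, 0], -0.025], [[0.0117, 0.1271, 0], -0.0292], [[0.0152, 0.145, 0], -0.0333], [[0.0193, 0.1628, 0], -0.0375], [[0.0238, 0.1805, 0], -0.0417], [[0.0287, 0.1981, 0], -0.0458], [[0.0341, 0.2155, 0], -0.05]]
```

>>> carry_out(
  motion=[
    [[0,0.15,-0.1],0.042],
    [[0,0.35,-0.1],0.042],
    [[0,0.52,-0.1],0.042],
    [[0,0.52,-0.1],0.042],
  ],
)

```text
time_s: 22.2
ee_pos: [0.4393, 0.2182, 0.2599]
eef_rot: [3.141, -0.001, -0.303]
force: [0.7, -0.0, -0.7]
grip_width: 0.0211
grip_force: 40.0
```

>>> carry_out(
  motion=[
    [[0.12,0.12,0.05],0.0656],
    [[0.27,0.25,0.1],0.0656],
    [[0.42,0.38,0.17],0.0656],
    [[0.5,0.46,0.25],0.0656],
    [[0.547,0.493,0.284],0.0656],
    [[0.547,0.493,0.284],0.0656],
    [[0.547,0.493,0.284],0.0656],
  ],
)

```text
time_s: 22.9
ee_pos: [0.5146, 0.0953, 0.2033]
eef_rot: [-3.141, -0.0, -0.711]
force: [-0.9, 0.7, 0.3]
grip_width: 0.0208
grip_force: 40.0
```

```bash
python3 - <<'E'
from h import *
plan([tcp(48.5,.0755,.0335,.09),tcp(48.5,.0755,.0335,.03),tcp(48.5,.0755,.0335)])
E
```

```text
t 22.9 pos [0.5146 0.0953 0.2033] yaw -0.7111 rp [-3.1412 -0.    ] F [-0.901   0.7172  0.3444] w 0.0208 gf 39.99368101358414 q6 2.39
(np.float64(0.5153814822357874), np.float64(0.09341061104780232), 0.20324000000000003, np.float64(-0.7124846872172498)) -> [0.0092 0.0046 0.0004] turn 0.0002 rows>= 1
(np.float64(0.5380836802462285), np.float64(0.07379912957661497), 0.15128000000000003, np.float64(-0.7124846872172498)) -> [ 0.15   -0.      0.2598] turn -0.0 rows>= 2
(np.float64(0.549434779251449), np.float64(0.06399338884102128), 0.12530000000000002, np.float64(-0.7124846872172498)) -> [0.075  0.     0.1299] turn -0.0 rows>= 1
```

>>> carry_out(
  motion=[
    [[0.03,0.005,0.04],0],
    [[0.06,0.005,0.1],0],
    [[0.1,0.005,0.16],0],
    [[0.13,0.005,0.215],0],
    [[0.159,0.005,0.26],0],
    [[0.159,0.005,0.26],0],
    [[0.159,0.005,0.26],0],
    [[0.159,0.005,0.26],0],
  ],
)

```text
time_s: 23.7
ee_pos: [0.5382, 0.0729, 0.1513]
eef_rot: [-3.141, -0.001, -0.712]
force: [1.0, 0.3, -0.4]
grip_width: 0.0214
grip_force: 40.0
```

```bash
python3 - <<'E'
from h import *
plan([tcp(48.5,.0755,.0335,.03),tcp(48.5,.0755,.0335)])
S=cam("side"); p,d=camera("side"); o=ctrl.get_obs(); t=np.array(o['ee_pos']); a=o['eef_rot'][2]
tip=t+np.array([np.cos(a)*.064,np.sin(a)*.064,-.0918]); print("tip",tip,proj(S,[tip]))
f=np.radians(48); J=[*chw(-.07*np.cos(f),.07*np.sin(f)),.0295]; f=0; J2=[*chw(-.07,0),.0295]; pr=proj(S,[J,J2]); print(pr)
x,y=map(int,pr[0]); s=6
q=cv2.resize(p[y-45:y+45,x-60:x+60],None,fx=s,fy=s,interpolation=2)
for X,c in ((tip,(0,0,255)),(J,(0,255,0)),(J2,(255,0,0))):
    u,v=proj(S,[X])[0]; cv2.circle(q,(int((u-x+60.5)*s),int((v-y+45.5)*s)),3,c,-1)
cv2.imwrite("pics/c3.png",q)
E
```

```text
t 23.7 pos [0.5382 0.0729 0.1513] yaw -0.712 rp [-3.141  -0.0005] F [ 1.0112  0.3307 -0.3732] w 0.0214 gf 39.99353438615799 q6 2.35
(np.float64(0.5380836802462285), np.float64(0.07379912957661497), 0.15128000000000003, np.float64(-0.7124846872172498)) -> [-0.0033 -0.0029  0.0002] turn 0.0001 rows>= 1
(np.float64(0.549434779251449), np.float64(0.06399338884102128), 0.12530000000000002, np.float64(-0.7124846872172498)) -> [0.075  0.     0.1299] turn -0.0 rows>= 1
tip [0.5867 0.0311 0.0596] [[295.8064 284.1837]]
[[291.1194 288.6323]
 [296.1786 276.8126]]
```

View pics/c3.png

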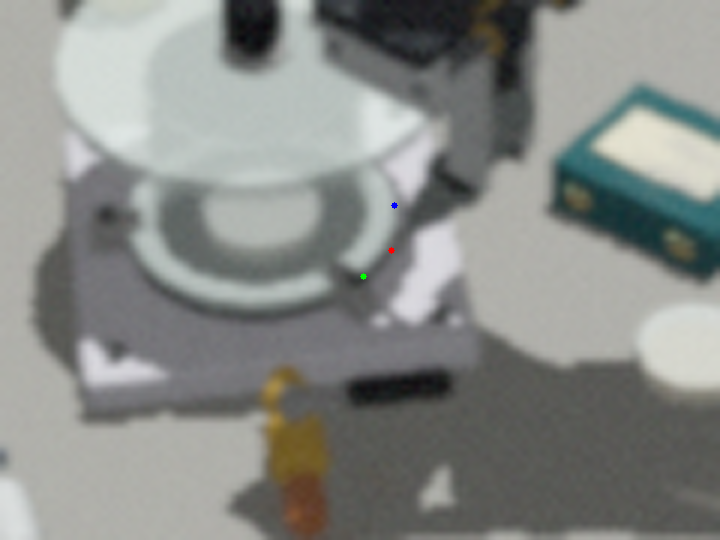

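>>> carry_out(
  motion=[
    [[0.015,-0.003,0.03],0],
    [[0.035,-0.003,0.06],0],
    [[0.05,-0.003,0.09],0],
    [[0.063,-0.003,0.113],0],
    [[0.072,-0.003,0.13],0],
    [[0.072,-0.003,0.13],0],
    [[0.072,-0.003,0.13],0],
    [[0.072,-0.003,0.13],0],
  ],
)

```text
time_s: 24.55
ee_pos: [0.5494, 0.0639, 0.1251]
eef_rot: [-3.141, -0.0, -0.712]
force: [-0.5, 0.2, -1.4]
grip_width: 0.0212
grip_force: 40.0
```

```bash
cat >> h.py <<'E'
def tip():
    o=ctrl.get_obs(); t=np.array(o['ee_pos']); a=o['eef_rot'][2]
    p=t+np.array([np.cos(a)*.064,np.sin(a)*.064,-.0918]); w=p[:2]-CH; c,s=np.cos(CY),np.sin(CY); l=np.array([c*w[0]+s*w[1],-s*w[0]+c*w[1]])
    print("t",o['time_s'],"tip r",np.hypot(*l),"phi",np.degrees(np.arctan2(l[1],-l[0])),"z",p[2],"yaw-err",np.degrees(a-CY+np.arctan2(l[1],-l[0])),"F",o['force'])
E
python3 - <<'E'
from h import *
tip(); plan([tcp(48.5,.0755,.0335)])
E
```

```text
t 24.55 tip r 0.07548200327400546 phi 48.467910242986854 z 0.03329536494424469 yaw-err -0.0014219854822748342 F [-0.4616  0.159  -1.435 ]
t 24.55 pos [0.5494 0.0639 0.1251] yaw -0.7119 rp [-3.1413 -0.0003] F [-0.4616  0.159  -1.435 ] w 0.0212 gf 39.993411004543304 q6 2.33
(np.float64(0.549434779251449), np.float64(0.06399338884102128), 0.12530000000000002, np.float64(-0.7124846872172498)) -> [-0.0001 -0.0004 -0.001 ] turn 0.0001 rows>= 1
```

Spot on. Trace, first arc.

>>> carry_out(
  motion=[
    [[0.0002,0.0183,0],-0.0042],
    [[0.001,0.0365,0],-0.0083],
    [[0.0022,0.0547,0],-0.0125],
    [[0.0038,0.0729,0],-0.0167],
    [[0.006,0.091,0],-0.0208],
    [[0.0086,0.1091,0],-0.025],
    [[0.0117,0.1271,0],-0.0292],
    [[0.0152,0.145,0],-0.0333],
    [[0.0193,0.1628,0],-0.0375],
    [[0.0238,0.1805,0],-0.0417],
    [[0.0287,0.1981,0],-0.0458],
    [[0.0341,0.2155,0],-0.05],
  ],
)

```text
time_s: 25.75
ee_pos: [0.5264, 0.0267, 0.1252]
eef_rot: [-3.141, -0.001, -0.397]
force: [-1.3, -0.0, -0.9]
grip_width: 0.0212
grip_force: 40.0
```

```bash
python3 -c "
from h import *
tip()"
```

```text
t 25.75 tip r 0.07544692528719564 phi 30.400079444102687 z 0.03337482793581763 yaw-err -0.006654284778635293 F [-1.2951 -0.014  -0.9277]
```

>>> carry_out(
  motion=[
    [[0.0002,0.0183,0],-0.0042],
    [[0.001,0.0365,0],-0.0083],
    [[0.0022,0.0547,0],-0.0125],
    [[0.0038,0.0729,0],-0.0167],
    [[0.006,0.091,0],-0.0208],
    [[0.0086,0.1091,0],-0.025],
    [[0.0117,0.1271,0],-0.0292],
    [[0.0152,0.145,0],-0.0333],
    [[0.0193,0.1628,0],-0.0375],
    [[0.0238,0.1805,0],-0.0417],
    [[0.0287,0.1981,0],-0.0458],
    [[0.0341,0.2155,0],-0.05],
  ],
)

```text
time_s: 26.95
ee_pos: [0.516, -0.0157, 0.1252]
eef_rot: [3.142, -0.001, -0.083]
force: [-0.3, 0.0, -1.3]
grip_width: 0.0212
grip_force: 40.0
```

>>> carry_out(
  motion=[
    [[0.0002,0.0183,0],-0.0042],
    [[0.001,0.0365,0],-0.0083],
    [[0.0022,0.0547,0],-0.0125],
    [[0.0038,0.0729,0],-0.0167],
    [[0.006,0.091,0],-0.0208],
    [[0.0086,0.1091,0],-0.025],
    [[0.0117,0.1271,0],-0.0292],
    [[0.0152,0.145,0],-0.0333],
    [[0.0193,0.1628,0],-0.0375],
    [[0.0238,0.1805,0],-0.0417],
    [[0.0287,0.1981,0],-0.0458],
    [[0.0341,0.2155,0],-0.05],
  ],
)

```text
time_s: 28.15
ee_pos: [0.5193, -0.0592, 0.1252]
eef_rot: [3.141, -0.001, 0.232]
force: [0.0, -0.5, -0.6]
grip_width: 0.0216
grip_force: 40.0
```

```bash
python3 -c "
from h import *
tip()"
```

```text
t 28.15 tip r 0.07547054590901085 phi -5.615673473577061 z 0.033385148213805824 yaw-err -0.020119401281026746 F [ 0.008  -0.4622 -0.5689]
```

>>> carry_out(
  motion=[
    [[0.0002,0.0183,0],-0.0042],
    [[0.001,0.0365,0],-0.0083],
    [[0.0022,0.0547,0],-0.0125],
    [[0.0038,0.0729,0],-0.0167],
    [[0.006,0.091,0],-0.0208],
    [[0.0086,0.1091,0],-0.025],
    [[0.0117,0.1271,0],-0.0292],
    [[0.0152,0.145,0],-0.0333],
    [[0.0193,0.1628,0],-0.0375],
    [[0.0238,0.1805,0],-0.0417],
    [[0.0287,0.1981,0],-0.0458],
    [[0.0341,0.2155,0],-0.05],
  ],
)

```text
time_s: 29.35
ee_pos: [0.5358, -0.0996, 0.1252]
eef_rot: [3.141, -0.0, 0.546]
force: [-0.7, 0.3, -0.4]
grip_width: 0.0215
grip_force: 40.0
```

>>> carry_out(
  motion=[
    [[0.0002,0.0183,0],-0.0042],
    [[0.001,0.0365,0],-0.0083],
    [[0.0022,0.0547,0],-0.0125],
    [[0.0038,0.0729,0],-0.0167],
    [[0.006,0.091,0],-0.0208],
    [[0.0086,0.1091,0],-0.025],
    [[0.0117,0.1271,0],-0.0292],
    [[0.0152,0.145,0],-0.0333],
    [[0.0193,0.1628,0],-0.0375],
    [[0.0238,0.1805,0],-0.0417],
    [[0.0287,0.1981,0],-0.0458],
    [[0.0341,0.2155,0],-0.05],
  ],
)

```text
time_s: 30.55
ee_pos: [0.564, -0.133, 0.1248]
eef_rot: [-3.142, -0.0, 0.861]
force: [0.1, 0.4, 0.2]
grip_width: 0.0212
grip_force: 40.0
```

>>> carry_out(
  motion=[
    [[0.0002,0.0183,0],-0.0042],
    [[0.001,0.0365,0],-0.0083],
    [[0.0022,0.0547,0],-0.0125],
    [[0.0038,0.0729,0],-0.0167],
    [[0.005,0.082,0],-0.0188],
    [[0.005,0.082,0],-0.0188],
  ],
)

```text
time_s: 31.15
ee_pos: [0.577, -0.1429, 0.1248]
eef_rot: [-3.142, 0.0, 0.977]
force: [0.1, -0.4, -0.9]
grip_width: 0.0213
grip_force: 40.0
```

```bash
python3 - <<'E'
from h import *
tip(); plan([tcp(-48.5,.0755,.0335,.1)])
E
```

```text
t 31.15 tip r 0.07556843198494058 phi -48.33684467025733 z 0.03298685429736009 yaw-err -0.015104125536273811 F [ 0.0605 -0.4123 -0.9006]
t 31.15 pos [ 0.577  -0.1429  0.1248] yaw 0.9774 rp [-3.1415  0.    ] F [ 0.0605 -0.4123 -0.9006] w 0.0213 gf 39.99322056770325 q6 0.29
(np.float64(0.549520519495049), np.float64(-0.18463039475401707), 0.21190000000000003, np.float64(0.9804846872172498)) -> [-0.2497  0.0028 -0.4356] turn -0.0005 rows>= 3
```

>>> carry_out(
  motion=[
    [[-0.03,0,-0.052],0],
    [[-0.08,0,-0.139],0],
    [[-0.14,0,-0.242],0],
    [[-0.2,0,-0.346],0],
    [[-0.25,0,-0.433],0],
    [[-0.25,0,-0.5],0],
  ],
)

```text
time_s: 31.75
ee_pos: [0.5484, -0.1853, 0.227]
eef_rot: [3.14, -0.0, 0.975]
force: [-0.3, -0.8, -0.3]
grip_width: 0.0211
grip_force: 40.0
```

```bash
python3 - <<'E'
from h import *
a=-.036;L=.125; P=(.503-.5*L*np.cos(a),.3226-.5*L*np.sin(a),.1357+.866*L,a)
plan([(.44,-.05,.26,.6),(.425,.13,.26,.2),P])
E
```

```text
t 31.75 pos [ 0.5484 -0.1853  0.227 ] yaw 0.9755 rp [ 3.1399 -0.0002] F [-0.2641 -0.8233 -0.2875] w 0.0211 gf 39.99320447444916 q6 0.21
(0.44, -0.05, 0.26, 0.6) -> [ 0.2561 -0.828  -0.1651] turn 0.0598 rows>= 4
(0.425, 0.13, 0.26, 0.2) -> [ 0.4463 -0.7852 -0.    ] turn 0.0637 rows>= 4
(np.float64(0.44054049562618897), np.float64(0.3248495140314918), 0.24395, -0.036) -> [ 0.2697 -0.9394  0.0802] turn 0.0376 rows>= 4
```

>>> carry_out(
  motion=[
    [[0.02,-0.15,-0.15],0.02],
    [[0.07,-0.38,-0.165],0.04],
    [[0.16,-0.6,-0.165],0.0598],
    [[0.256,-0.8,-0.165],0.0598],
    [[0.256,-0.828,-0.165],0.0598],
  ],
)

```text
time_s: 32.25
ee_pos: [0.4386, -0.0462, 0.2588]
eef_rot: [3.141, -0.001, 0.604]
force: [0.2, -0.1, 0.1]
grip_width: 0.0212
grip_force: 40.0
```

>>> carry_out(
  motion=[
    [[0.11,-0.2,0],0.02],
    [[0.22,-0.4,0],0.04],
    [[0.33,-0.6,0],0.0637],
    [[0.446,-0.785,0],0.0637],
    [[0.446,-0.785,0],0.0637],
  ],
)

```text
time_s: 32.75
ee_pos: [0.4245, 0.1349, 0.2581]
eef_rot: [-3.141, -0.0, 0.205]
force: [0.4, 0.1, -0.7]
grip_width: 0.0211
grip_force: 40.0
```

>>> carry_out(
  motion=[
    [[0.07,-0.23,0],0.0376],
    [[0.14,-0.47,0.01],0.0376],
    [[0.2,-0.7,0.03],0.0376],
    [[0.24,-0.85,0.06],0.0376],
    [[0.27,-0.94,0.08],0.0376],
    [[0.27,-0.94,0.08],0.0376],
    [[0.27,-0.94,0.08],0.0376],
  ],
)

```text
time_s: 33.45
ee_pos: [0.4408, 0.3252, 0.2418]
eef_rot: [3.141, 0.0, -0.035]
force: [0.2, 0.2, -0.1]
grip_width: 0.0212
grip_force: 40.0
```

```bash
cat > ins.py <<'E'
from h import *
import sys
a=-.036
def P(L): return (.503-.5*L*np.cos(a),.3226-.5*L*np.sin(a),.1357+.866*L,a)
plan([P(float(s)) for s in sys.argv[1:]])
E
python3 ins.py .1 .08
```

```text
t 33.45 pos [0.4408 0.3252 0.2418] yaw -0.035 rp [3.141  0.0004] F [ 0.2319  0.1543 -0.0564] w 0.0212 gf 39.9934396147728 q6 2.17
(np.float64(0.4530323965009512), np.float64(0.32439961122519345), 0.2223, -0.036) -> [0.0615 0.0016 0.0973] turn 0.0002 rows>= 1
(np.float64(0.4630259172007609), np.float64(0.3240396889801548), 0.20498, -0.036) -> [ 0.05   -0.      0.0866] turn -0.0 rows>= 1
```

>>> carry_out(
  motion=[
    [[0.03,0.001,0.048],0],
    [[0.06,0.002,0.096],0],
    [[0.075,0.002,0.122],0],
    [[0.09,0.002,0.147],0],
    [[0.105,0.002,0.173],0],
    [[0.1115,0.002,0.184],0],
    [[0.1115,0.002,0.184],0],
  ],
)

```text
time_s: 34.15
ee_pos: [0.4627, 0.3245, 0.2047]
eef_rot: [3.141, 0.0, -0.035]
force: [-0.4, 0.5, -0.8]
grip_width: 0.0211
grip_force: 40.0
```

```bash
python3 ins.py .08 .02 .004 0; python3 -c "
from h import *
W=cam('wrist'); p,d=camera('wrist'); cv2.imwrite('pics/w6.png',p); cv2.imwrite('pics/c4.png',cv2.resize(p[60:210,222:422],None,fx=4,fy=4))"
```

```text
t 34.15 pos [0.4627 0.3245 0.2047] yaw -0.0353 rp [3.1413 0.0004] F [-0.3554  0.4741 -0.7829] w 0.0211 gf 39.99348968267441 q6 2.15
(np.float64(0.4630259172007609), np.float64(0.3240396889801548), 0.20498, -0.036) -> [ 0.0015  0.0024 -0.0013] turn 0.0001 rows>= 1
(np.float64(0.49300647930019026), np.float64(0.32295992224503867), 0.15302, -0.036) -> [0.15   0.     0.2598] turn -0.0 rows>= 2
(np.float64(0.501001295860038), np.float64(0.32267198444900774), 0.13916399999999998, -0.036) -> [ 0.04   -0.      0.0693] turn -0.0 rows>= 1
(np.float64(0.503), np.float64(0.3226), 0.1357, -0.036) -> [0.01   0.     0.0173] turn -0.0 rows>= 1
```

View pics/c4.png

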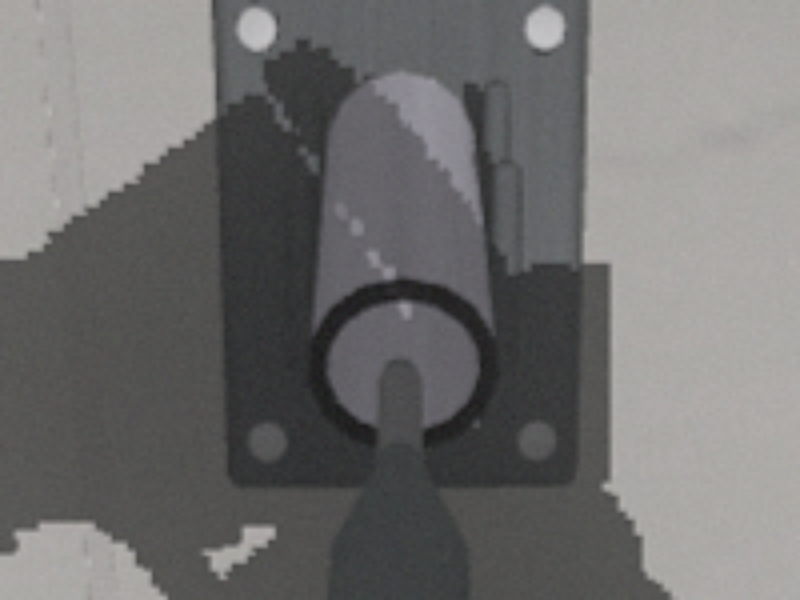

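>>> carry_out(
  motion=[
    [[0.02,0.001,0.033],0],
    [[0.04,0.002,0.068],0],
    [[0.065,0.002,0.111],0],
    [[0.09,0.002,0.154],0],
    [[0.115,0.002,0.196],0],
    [[0.14,0.002,0.239],0],
    [[0.1515,0.002,0.2585],0],
    [[0.1515,0.002,0.2585],0],
  ],
)

```text
time_s: 35.0
ee_pos: [0.4931, 0.3229, 0.1526]
eef_rot: [3.141, 0.001, -0.036]
force: [-0.5, 0.6, -0.3]
grip_width: 0.0211
grip_force: 40.0
```

```bash
python3 ins.py .02 .003 0
```

```text
t 35.0 pos [0.4931 0.3229 0.1526] yaw -0.0356 rp [3.141  0.0008] F [-0.5     0.5946 -0.3484] w 0.0211 gf 39.99337077140808 q6 2.12
(np.float64(0.49300647930019026), np.float64(0.32295992224503867), 0.15302, -0.036) -> [-0.0004 -0.0001 -0.0022] turn 0.0001 rows>= 1
(np.float64(0.5015009718950285), np.float64(0.3226539883367558), 0.13829799999999998, -0.036) -> [ 0.0425 -0.      0.0736] turn -0.0 rows>= 1
(np.float64(0.503), np.float64(0.3226), 0.1357, -0.036) -> [ 0.0075 -0.      0.013 ] turn -0.0 rows>= 1
```

>>> carry_out(
  motion=[
    [[0.01,0,0.016],0],
    [[0.02,0,0.033],0],
    [[0.03,0,0.05],0],
    [[0.038,0,0.064],0],
    [[0.044,0,0.075],0],
    [[0.05,0,0.085],0],
    [[0.051,0,0.087],0],
    [[0.051,0,0.087],0],
  ],
)

```text
time_s: 35.8
ee_pos: [0.5032, 0.3227, 0.136]
eef_rot: [-3.142, 0.0, -0.035]
force: [0.2, 0.1, -0.6]
grip_width: 0.0211
grip_force: 40.0
```

>>> carry_out(
  motion=[
    [[0.002,0,0.0035],0],
    [[0.003,0,0.0052],0],
    [[0.004,0,0.007],0],
    [[0.004,0,0.007],0],
  ],
)

```text
time_s: 36.2
ee_pos: [0.5037, 0.3229, 0.1358]
eef_rot: [-3.141, 0.0, -0.035]
force: [-7.5, -2.9, 11.0]
grip_width: 0.0214
grip_force: 40.0
```

Collar is on the mouth (contact along the axis). Release and lift away.

>>> carry_out(
  motion=[
    [[-0.003,0,-0.005],0],
    [[-0.003,0,-0.005],0],
  ],
)

```text
time_s: 36.4
ee_pos: [0.5034, 0.3229, 0.1359]
eef_rot: [-3.141, -0.0, -0.035]
force: [-2.3, -0.1, 5.3]
grip_width: 0.0215
grip_force: 40.0
```

>>> carry_out(
  motion=[
    [[0,0,0],0],
    [[0,0,0],0],
    [[0,0,0],0],
    [[0,0,0],0],
    [[0,0,0],0],
    [[0,0,-0.1],0],
    [[0,0,-0.3],0],
    [[0,0,-0.5],0],
    [[0,0,-0.7],0],
    [[-0.2,0,-0.8],0],
    [[-0.2,0,-0.8],0],
  ],
  hand=-0.3,
)

```text
time_s: 37.5
ee_pos: [0.4618, 0.325, 0.2995]
eef_rot: [-3.138, -0.005, -0.034]
force: [0.6, -0.0, -0.1]
grip_width: 0.0613
grip_force: 0.0
```

```bash
python3 - <<'E'
from h import *
plan([]); W=cam("wrist"); p,d=camera("wrist"); np.save("w4.npy",d)
m=finder.cut_out("wrist","leak_pen"); print(m[0]['conf']); np.save("penmask.npy",m[0]['mask'])
q,_=camera("side"); cv2.imwrite("pics/end.png",np.hstack([cv2.resize(p,(400,300)),cv2.resize(q[220:400,200:440],(400,300))]))
E
sed -i '/^b=/d' fit.py; python3 fit.py
```

```text
t 37.5 pos [0.4618 0.325  0.2995] yaw -0.034 rp [-3.1381 -0.0046] F [ 0.5973 -0.0288 -0.0628] w 0.0613 gf 0.0 q6 2.15
0.73
1392 [0.5328 0.3016 0.0074] [0.5959 0.3368 0.1213]
pen@z.15 (array([ 0.51 ,  0.315, -0.05 ,  0.52 ]), np.float64(nan))
holster@z.15 1589 (array([ 0.5054,  0.3215, -0.0463,  0.5338]), np.float64(0.0007033396972089892))
butt [nan nan nan] 0
[[325.8298 201.1327]]
  return _methods._mean(a, axis=axis, dtype=dtype,
  ret = ret.dtype.type(ret / rcount)
fit.py:14: RuntimeWarning: Mean of empty slice.
  top=P[P[:,2]>.175]; print("butt",top.mean(0),len(top))
  ret = um.true_divide(
```

```bash
python3 - <<'E'
from h import *
W=cam("wrist"); C=cloud(W,np.load("w4.npy"))
P=C[(C[...,2]>.125)&(C[...,2]<.2)&(np.hypot(C[...,0]-.5,C[...,1]-.322)<.045)]
b=P[P[:,2]>.18]; print(len(P),P[:,2].max(),b.mean(0),len(b))
S=cam("side"); p,d=camera("side"); D=cloud(S,d)
l=D[(abs(D[...,2]-.05)<.008)&(np.hypot(*(D[...,:2]-chw(-.05,.15)).transpose(2,0,1))<.035)]; print("lever",len(l),l.mean(0),chw(-.051,.15))
q=D[(abs(D[...,2]-.145)<.008)&(np.hypot(D[...,0]-CH[0],D[...,1]-CH[1])<.112)]; print("lid",q.min(0),q.max(0),np.median(q[:,2]))
E
```

```text
1427 0.18569673405539455 [0.4918 0.322  0.1823] 346
lever 104 [0.5875 0.1212 0.0512] [0.5844 0.1146]
lid [ 0.554  -0.1247  0.137 ] [0.751  0.079  0.1524] 0.14319589272144112
```

```bash
python3 -c "
from h import *
print(ctrl.hand_in())"
```

```text
the job is handed in; nothing more can be done
None
```

The job is handed in at about 38 s: lid flat and central, vent lever on its stop, joint traced at about 2 cm/s with the tip about 7 mm from it, and pen back in its holster to the collar; I viewed 12 pictures, two over the limit of 10.

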